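# Clear the finger clamps off the bench into their case

## Task

Put the finger clamps lying about on the bench onto the sorting tray with the others, then lift the tray with the whole lot and tip it over the open organiser case nearest you so that they slide out through the tray's open corner into the middle bay. Slide the empty tray fully home into its slot under the instrument stand and shut the lid of the case completely, without disturbing the micrometer or the red tester.

Things in the scene. Friction and masses are not known exactly. Their poses are not given: they have to be found in the camera images.
- tray: flat aluminium sorting tray, 160 (x) by 200 (y) mm, 0.22 kg, walls 20 mm high and 2.5 thick, floor 3 mm thick. Origin at the centre of its underside. At the corner x = +80, y = +100 the walls are cut away for 66 mm each way: the pouring spout. The pan is polished: clamps slide on it from a slope of 8 to 13 degrees (more where they lean on a wall), can jam across the corner,, and stay put while it is carried level without jerks
- tray_spout (a point): tip of the tray's open corner, on the upper face of its floor, at tray (80, 100, 3) mm
- tray_grip (a point): middle of the tray's black grip, at tray (-114, 0, 17) mm. The grip sticks out behind the middle of the wall at x = -80: 64 mm long (tray x), 16 mm wide (tray y), from 4 to 30 mm above the underside, free on both sides
- stand: low grey sheet-metal instrument stand, fixed to the bench, 214 mm wide (y), 166 deep (x), 33 high; origin at the centre of its footprint, at bench height. Under its top is the slot in which the tray is kept, pan first, grip left outside. Fully home, the tray's axes agree with the stand's and the tray's origin is at stand (-1, 0, 0) mm
- stand_mouth (a point): middle of the mouth of the stand's slot, at stand (-83, 0, 0) mm; the mouth faces stand -x. The slot is 206 mm wide, 27 high, 162 deep to its back wall; its floor is the bench itself. Side lips at the mouth flare outwards over a further 14 mm
- case: dark plastic organiser case with a clear lid, the one nearer the robot, fixed, 191 (x) by 269 (y) mm, walls 45 high; origin at the centre of its underside. Hinge on its +x side, front with yellow latch on its -x side. Dividers 34 mm high run along x at y = -45 and y = +40. The middle bay between them, undivided, x -88 to +86 mm, floor at z = 3 mm, is the one for the clamps
- case_middle (a point): centre of the floor of the case's middle bay. The shut lid lies 43 mm above this floor: a clamp standing higher on the heap keeps the lid from shutting and must be laid flat first
- case_lid (a joint): lid of the case, rad: 0 shut, about 1.57 upright, 1.83 wide open. It starts open, nearly upright. The hinge is stiff: the lid stays where it is left and must be pushed, with about 2 N at its edge, all the way down; do not brush against it before the clamps are in. 180 mm from hinge to edge, 260 mm wide, about 3 mm thick
- lid_hinge (a point): middle of the lid's hinge line, at case (92, 0, 47) mm; the line runs along the case's y
- lid_edge (a point): middle of the lid's free edge, on its outer face (on top when shut)
- clamp_0: black finger clamp with a serrated back, a solid wedge-like block that starts on the tray; 18 wide (x) by 62 long (y) by 21 high (z) mm, 0.08 kg. Origin at the centre of its underside; y runs along its length. May be absent
- clamp_1: black finger clamp with a serrated back, a solid wedge-like block that starts on the tray; 18 wide (x) by 62 long (y) by 21 high (z) mm, 0.08 kg. Origin at the centre of its underside; y runs along its length. May be absent
- clamp_2: black finger clamp with a serrated back, a solid wedge-like block that starts on the bench; 18 wide (x) by 62 long (y) by 21 high (z) mm, 0.08 kg. Origin at the centre of its underside; y runs along its length. May be absent
- clamp_3: black finger clamp with a serrated back, a solid wedge-like block that starts on the bench; 18 wide (x) by 62 long (y) by 21 high (z) mm, 0.08 kg. Origin at the centre of its underside; y runs along its length. May be absent
- clamp_4: black finger clamp with a serrated back, a solid wedge-like block that starts on the bench; 18 wide (x) by 62 long (y) by 21 high (z) mm, 0.08 kg. Origin at the centre of its underside; y runs along its length. May be absent
- clamp_5: black finger clamp with a serrated back, a solid wedge-like block that starts on the bench; 18 wide (x) by 62 long (y) by 21 high (z) mm, 0.08 kg. Origin at the centre of its underside; y runs along its length. May be absent
- micrometer: green and silver micrometer, 48 by 142 by 15 mm, lying on the instrument stand. Leave alone
- red_tester: red hand tester with a white probe standing upright on the bench in front of the case, 28 by 36 by 130 mm. Leave alone
Mind the look-alikes: they are no part of the job. What is shaped like the clamp_0 but green is not meant.

How it is judged:
By the outcome, as a careful person would: the job done as asked, in the order asked, and still so for the second after the job is handed in, with the robot touching nothing.
Of clamp_0, clamp_1 only 1 to 1 are there at a start; the rules pass over those that are not, and their reading is None.
Of clamp_2, clamp_3, clamp_4, clamp_5 only 3 to 4 are there at a start; the rules pass over those that are not, and their reading is None.
At some moment in a run one of clamp_2, clamp_3, clamp_4, clamp_5 may be knocked a few centimetres aside while the robot is not near it.
It also fails if it takes over 200 s, if anything falls off the work surface, if the arm or the gripper's body presses on something with over 40 N, if the wrist force passes 120 N, or if a joint passes its speed limit or range.

## Robot

A 7-joint arm with a two-finger parallel gripper is mounted at the origin on a cart in front of the work surface, level with it; the furniture and walls round the work are solid. World frame = base frame: x ahead of the robot, y to its left, z up, the work surface at z = 0. Lengths are in m, angles in rad, forces in N, time in s.
With the tool pointing down it reaches from about 0.425 to 0.875 m from the base axis. Payload 4.7 kg.
Tool frame: the origin (TCP) lies on the centre line of the jaws, within the pads' length; the fingertips stand 14 mm ahead of it and the grasp point (between the pads) lies 5 mm behind it (env.finger_overhang is the distance from the TCP to the fingertips, in m); z points along the fingers, y is the line along which they close (so a half turn about z gives the same grasp; the last joint's range is limited). The gripper opens to 85 mm and grips with 20 to 120 N. Pads are 22 mm wide; open, the fingers measure 114 mm over their backs; the gripper's body (76 mm by 85 mm) begins 54 mm behind the grasp point. The pads swing forward as they close: fully open they stand 13 mm farther back than shut.
Start: joints at [1.312, 0.321, -0.07, 1.45, 0.023, 1.371, -0.057], TCP at [0.175, -0.626, 0.245] pointing down, gripper open.
Joint ranges: [-2.86, 2.86], [-0.3, 2.09], [-1.38, 1.24], [0.06, 2.45], [-1.56, 4.7], [0.09, 2.05], [-2.69, 2.69]. Speed limits (rad/s): [2.57, 2.57, 3.14, 3.14, 3.14, 3.14, 3.14].

## Interface

Orientations are given as [roll, pitch, yaw] about the fixed x, y, z axes, in that order (R = Rz(yaw) Ry(pitch) Rx(roll)).
In Python, from rig import env gives the robot as it stands.
- The arm moves only by the tool arm_command, never from a script. Its argument "deltas" is a list of rows, each a list of 7 numbers: the finger opening in mm, from 0 to 85.4, then the shift along the tool's x, y, z in mm, then the turn, a rotation vector about the tool's x, y, z in degrees. A call has 1 to 12 rows; each row is the pose to reach, as a shift and turn from the pose commanded when the call began, along the tool's axes at that moment; what a row does not reach only later rows make up. A row lasts 1/12 s, in which the tool goes at most 41.7 mm and 7.16 degrees, less where a joint would pass 70% of its speed; a pose out of reach is approached as far as the arm can. A call with a gripper value outside its range is refused whole. The fingers move at their own pace and stop on an object; "squeeze" is the grip in N (left out, the last holds). Time passes only in rows, so rows that repeat a pose let the fingers close. It gives the time, the measured TCP pose, the force, the opening and the grip force at its end, in the units of the state.
- env.state(): the state, without advancing time (a new reading comes with each control period).
- env.get_image(name): name is "scene" or "side" or "wrist"; returns a dict with "img" (480x640x3 uint8, red, green, blue), "K" (3x3 intrinsics, pixels), "eye" and "attitude" of the camera in the world. Camera axes: x right, y down, z forward; pixel columns grow to the right and rows downward; lengths in m; the calibration is good to about 2 mm. A picture is of the moment at which its call begins. There is no depth.
- env.close_job(): hands the job in; it is judged then, once.
The state is a dict: "time": time; "joint_pos": joint angles; "joint_vel": joint speeds; "tau": joint torques, N m; "position": TCP position; "tool_rot": TCP orientation; "wrist_force": force on the tool from outside, world axes, zero at the start; "torque": the same for the moment, N m; "finger_gap": opening from 0.0 (shut) to 1.0 (fully open); "grasp_force": force on a finger pad.
Only numpy, scipy, OpenCV 4.12 (cv2) and the standard library are available. Lean on these libraries where they do the work, as an engineer would, in place of code of your own. Each camera call takes 0.05 s, during which the arm holds its last target. There are 200 camera calls.

## Working session

There is one attempt and no reset: what is moved stays moved. The work goes in short steps, Python scripts to look and compute and a tool call to move; the robot and the scene stay as the last step left them, time stands still between calls to the robot, and variables do not carry over. Pictures are saved under pics/ and viewed, at most 14 in all, crops included, and the job is handed in when it is done.

Besides the shell and the picture viewer there is one more tool, called after ">>>" as name(argument=value, ...) on one line, values as JSON. arm_command: Moves the arm, as the interface text tells. Its arguments: {"type":"object","properties":{"deltas":{"type":"array","items":{"type":"array","items":{"type":"number"}}},"squeeze":{"type":"number"}},"required":["deltas"]}

```bash
ls; mkdir -p pics; python3 - <<'E'
from rig import env
import cv2,pickle
d={}
for n in ["scene","side","wrist"]:
    g=env.get_image(n); d[n]=g
    cv2.imwrite(f"pics/{n}0.png",g["img"][:,:,::-1]); print(n,g["K"].tolist(),g["eye"],g["attitude"])
print(env.state())
E
```

```text
pics
scene [[581.9135090855826, 0.0, 322.173300994513], [0.0, 581.9135090855826, 236.5734091366305], [0.0, 0.0, 1.0]] [-0.23566381 -0.49480456  1.13123234] [-2.44900257 -0.0196609  -1.01888622]
side [[513.4492649947153, 0.0, 317.316775524503], [0.0, 513.4492649947153, 229.46330863705498], [0.0, 0.0, 1.0]] [ 1.50626555 -0.12630442  0.55504219] [-2.024075   -0.01804822  1.49072743]
wrist [[372.69480146736174, 0.0, 320.33919642850066], [0.0, 372.69480146736174, 238.6713324357044], [0.0, 0.0, 1.0]] [ 0.25292734 -0.60365723  0.37238636] [ 2.81924160e+00  1.60835751e-03 -1.29788732e+00]
{'time': 0.15, 'joint_pos': array([ 1.312087  ,  0.32166339, -0.07012023,  1.45135544,  0.0226258 ,
        1.37079723, -0.05691118]), 'joint_vel': array([ 0.00144047, -0.00315517, -0.00104362, -0.00398267, -0.00046401,
       -0.00044075, -0.00108204]), 'tau': array([ 6.09796498e-04, -4.94092977e+01, -3.82368956e-01, -3.14687955e+01,
        1.30666999e-02,  8.26367293e-03,  1.51457078e-05]), 'position': array([ 0.17500608, -0.62561615,  0.24448784]), 'tool_rot': array([-3.14015985e+00,  9.80825540e-05,  2.72860530e-01]), 'wrist_force': array([-0.00518551,  0.26605208, -0.74712552]), 'torque': array([-0.04080499,  0.04736564,  0.05630077]), 'grasp_force': 0.0, 'finger_gap': 1.003639035144457}
```

View pics/scene0.png

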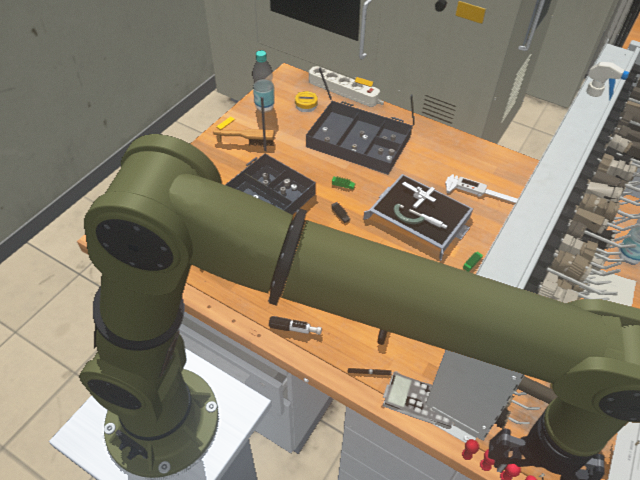

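View pics/side0.png

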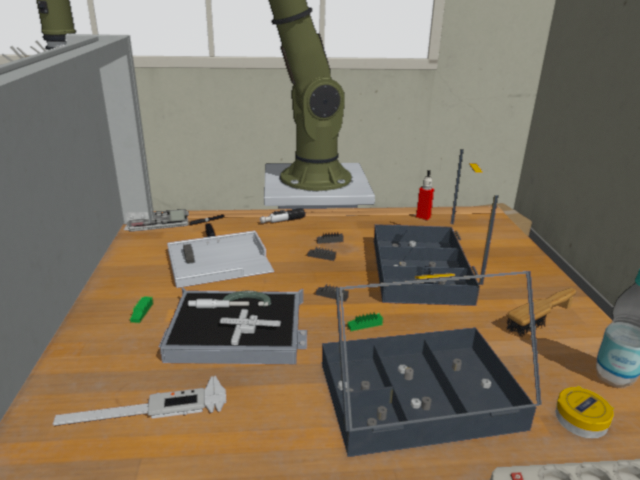

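The side view shows the tray (220,257), clamps at (330,238), (322,254), (332,293), the black items at (209,230), green look-alikes (142,308), (365,321), near case (425,262), far case (430,380), stand (235,325), and red tester (425,200). I'll enlarge it.

```bash
cat > h.py <<'E'
import numpy as np,cv2
from scipy.spatial.transform import Rotation as Ro
from rig import env
def rot(a): return Ro.from_euler('xyz',a).as_matrix()
def ray(g,u,v):
    d=rot(g["attitude"])@np.linalg.inv(g["K"])@[u,v,1]; return np.array(g["eye"]),d/np.linalg.norm(d)
def onz(g,u,v,z=0.):
    e,d=ray(g,u,v); return e+d*(z-e[2])/d[2]
def proj(g,P):
    p=np.asarray(g["K"])@(rot(g["attitude"]).T@(np.asarray(P)-g["eye"])); return p[:2]/p[2]
def todelta(P,rpy=None):
    "tool-axes shift (mm) and rotvec (deg) from present pose to P,rpy"
    s=env.state(); R=rot(s["tool_rot"]); t=R.T@(np.asarray(P)-s["position"])*1000
    r=np.zeros(3) if rpy is None else np.degrees(Ro.from_matrix(R.T@rot(rpy)).as_rotvec())
    return np.round(t,1),np.round(r,2)
def save(g,name,crop=None,f=1):
    im=g["img"][:,:,::-1]
    if crop: x0,y0,x1,y1=crop; im=im[y0:y1,x0:x1]
    cv2.imwrite(f"pics/{name}.png",cv2.resize(im,None,fx=f,fy=f,interpolation=cv2.INTER_CUBIC))
E
python3 - <<'E'
from h import *
g=env.get_image("side"); save(g,"side1",(120,180,520,380),2)
for n,u,v,z in [("tray far L",168,243,.02),("tr",264,233,.02),("near L",175,283,.02),("near R",271,268,.02),("c",330,240,.01),("c",322,254,.01),("c",332,293,.01),("pen?",209,230,.0),
 ("case bl",378,228,.045),("br",461,228,.045),("fl",386,290,.045),("fr",474,290,.045),("st bl",179,293,.033),("br",300,293,.033),("fl",164,348,.033),("fr",297,346,.033),("red",425,219,0)]:
    print(n,np.round(onz(g,u,v,z)*1000))
E
```

```text
tray far L [ 466. -368.   20.]
tr [ 425. -155.   20.]
near L [ 637. -324.   20.]
near R [ 588. -138.   20.]
c [449.  -2.  10.]
c [515. -27.  10.]
c [673. -21.  10.]
pen? [ 363. -290.    0.]
case bl [461. 106.  45.]
br [470. 299.  45.]
fl [721.  72.  45.]
fr [730. 235.  45.]
st bl [ 693. -306.   33.]
br [705. -85.  33.]
fl [ 850. -305.   33.]
fr [857. -97.  33.]
red [321. 260.   0.]
```

View pics/side1.png

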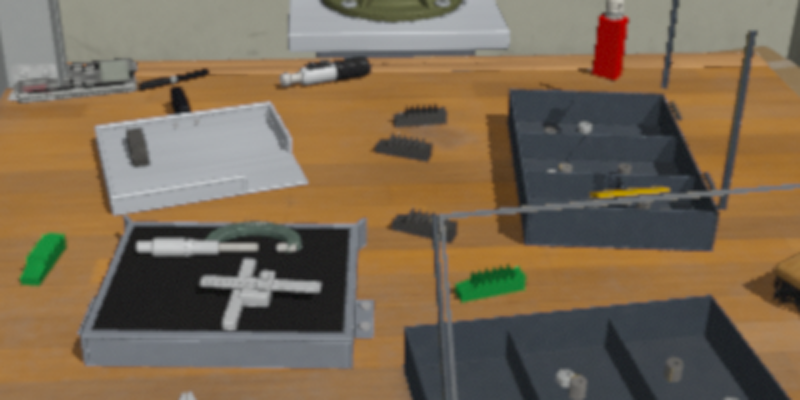

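>>> arm_command(deltas=[[85,14,-32,-18,0,0,0],[85,27,-64,-35,0,0,0],[85,40,-96,-53,0,0,0],[85,54,-128,-70,0,0,0],[85,67,-160,-88,0,0,0],[85,80,-192,-105,0,0,0],[85,80,-192,-105,0,0,0]])

```text
time: 0.78
position: [0.2033, -0.4152, 0.3552]
tool_rot: [3.136, -0.002, 0.279]
wrist_force: [0.8, -1.5, 1.3]
finger_gap: 0.997
grasp_force: 0.0
```

>>> arm_command(deltas=[[85,33,-24,-5,0,0,2],[85,65,-48,-10,0,0,4],[85,98,-72,-15,0,0,6],[85,131,-96,-20,0,0,8],[85,163,-120,-25,0,0,10],[85,196,-144,-30,0,0,12],[85,229,-168,-35,0,0,14],[85,261,-192,-40,0,0,15.6],[85,294,-216,-45,0,0,15.6],[85,327,-240,-50,0,0,15.6],[85,327,-240,-50,0,0,15.6],[85,327,-240,-50,0,0,15.6]])

```text
time: 1.78
position: [0.4517, -0.098, 0.4004]
tool_rot: [-3.141, -0.0, 0.006]
wrist_force: [-0.5, -1.0, 0.1]
finger_gap: 0.997
grasp_force: 0.0
```

```bash
python3 - <<'E'
from h import *
s=env.state(); print(s["time"],s["position"],s["tool_rot"])
for n in ["wrist","scene"]:
    g=env.get_image(n); save(g,n+"2"); print(n, np.round(g["eye"],3), np.round(g["attitude"],3))
    pickle=np.save(n+"2.npy",g,allow_pickle=True)
E
```

```text
1.7833 [ 0.45170073 -0.09801131  0.40039705] [-3.14144572e+00 -3.89307177e-04  6.46332947e-03]
wrist [ 0.533 -0.097  0.528] [ 2.82   0.    -1.564]
scene [-0.236 -0.495  1.131] [-2.449 -0.02  -1.019]
```

View pics/wrist2.png

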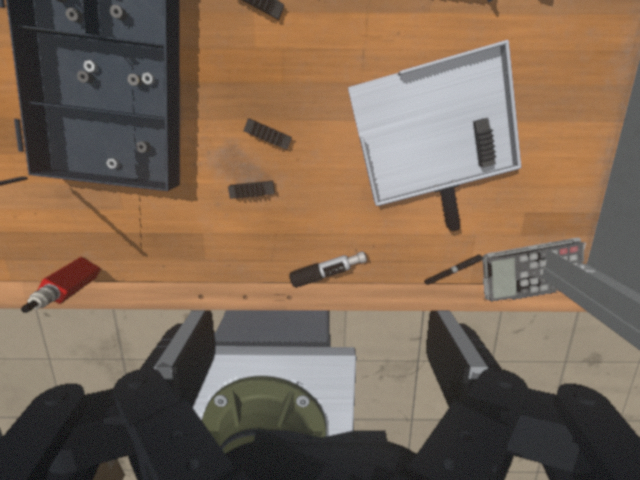

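Wrist view: clamps on the bench at (262,8), (268,134), (251,190). There is one on the tray at (484,143), with the spout at the tray's upper left (352,88) and the grip at (450,208). The near case is at upper left and the tester is at (65,283).

View pics/scene2.png

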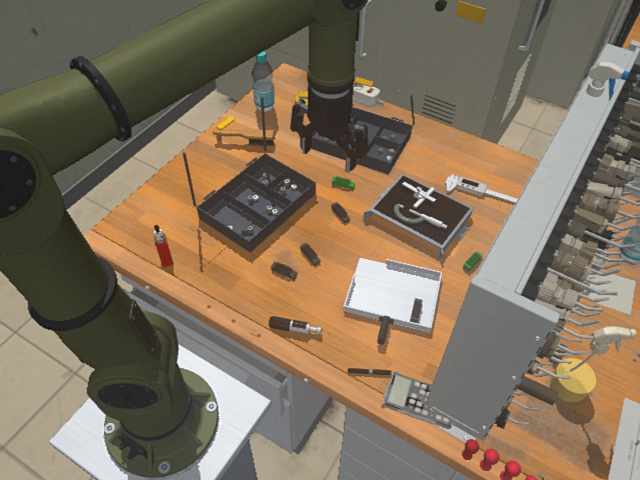

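```bash
python3 - <<'E'
from h import *
g=np.load("wrist2.npy",allow_pickle=True).item()
def mm(u,v,z): return np.round(onz(g,u,v,z)*1000)[:2]
T=[("tl",508,41,.02),("bl",521,166,.02),("br",377,206,.02),("spoutfloor",348,88,.003)]
for n,u,v,z in T: print(n,mm(u,v,z))
print("grip",mm(449,186,.03),mm(455,229,.03))
hsv=cv2.cvtColor(g["img"],cv2.COLOR_RGB2HSV)
m=((hsv[...,2]<75)).astype(np.uint8)*255
for (x0,y0,x1,y1),z in [((225,105,310,160),.01),((220,172,285,208),.01),((240,0,290,25),.01),((465,110,503,172),.013)]:
    c=max(cv2.findContours(m[y0:y1,x0:x1].copy(),0,2)[0],key=cv2.contourArea)+[x0,y0]
    c=c.reshape(-1,1,2)
    W=np.array([mm(*p[0],z) for p in c],np.float32)
    print("clamp",cv2.minAreaRect(c)[0],cv2.minAreaRect(W))
for n,u,v,z in [("case BR",178,187,.045),("BL",30,176,.045),("div1R",167,110,.037),("div1L",30,101,.037),("div2R",163,44,.037),("div2L",22,28,.037)]: print(n,mm(u,v,z))
E
```

```text
tl [ 619. -326.]
bl [ 468. -369.]
br [ 412. -177.]
spoutfloor [ 566. -133.]
grip [ 442. -271.] [ 382. -287.]
clamp (267.7463684082031, 134.28585815429688) ((506.7367248535156, -26.931970596313477), (55.461544036865234, 17.307695388793945), 67.38013458251953)
clamp (249.27053833007812, 189.97540283203125) ((431.4389953613281, 1.5487804412841797), (18.22120475769043, 47.37512969970703), 6.340191841125488)
clamp (263.2507019042969, 2.689769744873047) ((660.453857421875, -26.907148361206055), (47.3264274597168, 17.33034896850586), 65.09523010253906)
clamp (484.1780090332031, 142.75289916992188) ((497.8489685058594, -317.3675842285156), (58.49403762817383, 20.4636287689209), 15.068489074707031)
case BR [441.  88.]
BL [454. 278.]
div1R [536.  94.]
div1L [546. 262.]
div2R [610.  89.]
div2L [626. 252.]
```

>>> arm_command(deltas=[[60,55,-71,250,0,0,-66.6],[60,55,-71,250,0,0,-66.6],[60,55,-71,250,0,0,-66.6],[60,55,-71,250,0,0,-66.6],[60,55,-71,250,0,0,-66.6],[60,55,-71,250,0,0,-66.6],[60,55,-71,250,0,0,-66.6],[60,55,-71,250,0,0,-66.6],[60,55,-71,250,0,0,-66.6],[60,55,-71,250,0,0,-66.6],[60,55,-71,250,0,0,-66.6],[60,55,-71,250,0,0,-66.6]])

```text
time: 2.88
position: [0.5051, -0.0311, 0.1499]
tool_rot: [-3.141, 0.001, 1.159]
wrist_force: [-0.0, -0.1, -0.3]
finger_gap: 0.705
grasp_force: 0.0
```

```bash
cat >> h.py <<'E'
def clamp(g,P,z=.012,r=60,vmax=70):
    "dark blob of clamp size nearest P (m) -> centre mm, length, width, length angle deg"
    hsv=cv2.cvtColor(g["img"],cv2.COLOR_RGB2HSV); m=(hsv[...,2]<vmax).astype(np.uint8)*255
    m=cv2.morphologyEx(m,cv2.MORPH_CLOSE,np.ones((7,7)))
    out=[]
    for c in cv2.findContours(m,0,2)[0]:
        if cv2.contourArea(c)<80: continue
        W=np.array([onz(g,*p[0],z)[:2]*1000 for p in c],np.float32)
        (x,y),(w,h),a=cv2.minAreaRect(W)
        if w<h: w,h,a=h,w,a+90
        if 35<w<90 and 10<h<40: out.append((np.hypot(x-P[0]*1e3,y-P[1]*1e3),round(x),round(y),round(w),round(h),round(a,1)))
    return sorted(out)[:3]
E
python3 - <<'E'
from h import *
g=env.get_image("wrist"); save(g,"w3"); s=env.state(); print(s["time"],s["position"],s["tool_rot"]); print(proj(g,[.507,-.027,.012]))
print(clamp(g,(.507,-.027)))
E
```

```text
2.9333 [ 0.50521165 -0.03079488  0.15001982] [-3.14127237e+00  8.54150357e-04  1.15911451e+00]
[321.27209428 223.14239411]
[(np.float64(80.40283711074633), 432, 3, 51, 22, 96.6), (np.float64(157.4702936693799), 664, -19, 59, 26, 64.7), (np.float64(287.953573992595), 219, -38, 83, 39, 91.8)]
```

View pics/w3.png

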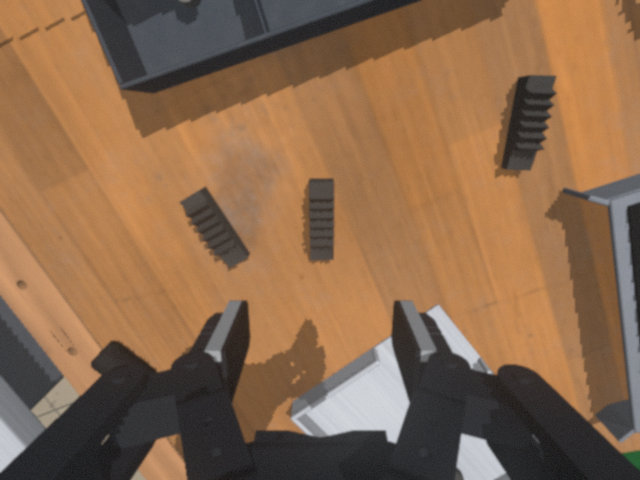

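>>> arm_command(deltas=[[50,4,0,40,0,0,0],[50,4,0,80,0,0,0],[50,4,0,115,0,0,0],[50,4,0,133,0,0,0],[50,4,0,133,0,0,0],[5,4,0,133,0,0,0],[5,4,0,133,0,0,0],[5,4,0,133,0,0,0],[5,4,0,133,0,0,0],[5,4,0,110,0,0,0],[5,4,0,70,0,0,0],[5,4,0,30,0,0,0]], squeeze=50)

```text
time: 3.93
position: [0.506, -0.0254, 0.1212]
tool_rot: [-3.139, 0.0, 1.163]
wrist_force: [1.3, -1.6, 0.1]
finger_gap: 0.199
grasp_force: 50.7
```

```bash
cat >> h.py <<'E'
TC=np.array([.5155,-.2515]); TY=np.radians(16)
def tray(x,y): return TC+np.array([[np.cos(TY),-np.sin(TY)],[np.sin(TY),np.cos(TY)]])@[x/1000,y/1000]
E
python3 - <<'E'
from h import *
s=env.state(); print(s["position"],s["tool_rot"],s["finger_gap"],s["grasp_force"])
for q in [(35,55),(-15,5),(-20,45)]: print(q,tray(*q),todelta([*tray(*q),.06],[np.pi,0,np.radians(61)]))
E
```

```text
[ 0.50600797 -0.02537701  0.12116298] [-3.13922702e+00  3.20323023e-04  1.16329749e+00] 0.19853129282308893 50.69954641163349
(35, 55) [ 0.5339841 -0.1889833] (array([-139.1,   90.7,   61. ]), array([-0.13,  0.03,  5.65]))
(-15, 5) [ 0.49970289 -0.25082825] (array([-209.5,   83.7,   61. ]), array([-0.13,  0.03,  5.65]))
(-20, 45) [ 0.48387109 -0.21375597] (array([-181.7,   54.5,   61.1]), array([-0.13,  0.03,  5.65]))
```

>>> arm_command(deltas=[[5,-35,14,0,0,0,1],[5,-70,28,0,0,0,2],[5,-105,42,0,0,0,3],[5,-140,56,10,0,0,4],[5,-175,70,30,0,0,5.6],[5,-210,84,50,0,0,5.6],[5,-210,84,80,0,0,5.6],[5,-210,84,98,0,0,5.6],[5,-210,84,98,0,0,5.6],[36,-210,84,98,0,0,5.6],[36,-210,84,98,0,0,5.6],[36,-210,84,60,0,0,5.6]])

```text
time: 4.93
position: [0.4965, -0.2496, 0.0555]
tool_rot: [-3.13, -0.001, 1.065]
wrist_force: [-1.1, -1.0, -0.2]
finger_gap: 0.423
grasp_force: 0.0
```

```bash
python3 - <<'E'
from h import *
s=env.state(); print(s["time"],s["position"],s["tool_rot"],s["wrist_force"],s["finger_gap"])
print(todelta([.431,.003,.15],[np.pi,0,np.radians(96)]))
E
```

```text
4.9333 [ 0.49654806 -0.2496286   0.05552021] [-3.13036245e+00 -7.20518024e-04  1.06549910e+00] [-1.14160771 -0.95111989 -0.17186302] 0.4233701535785933
(array([ 189.4, -180.7,  -92.3]), array([ -0.61,  -0.24, -34.95]))
```

>>> arm_command(deltas=[[50,0,0,-40,0,0,0],[50,10,-10,-80,0,0,-5],[50,35,-34,-92,0,0,-10],[50,65,-62,-92,0,0,-17],[50,95,-90,-92,0,0,-24],[50,125,-118,-92,0,0,-31],[50,155,-147,-92,0,0,-35],[50,189,-181,-92,0,0,-35],[50,189,-181,-92,0,0,-35],[50,189,-181,-92,0,0,-35]])

```text
time: 5.77
position: [0.4338, 0.0043, 0.1531]
tool_rot: [3.141, 0.004, 1.683]
wrist_force: [1.1, 0.1, 0.2]
finger_gap: 0.587
grasp_force: 0.0
```

```bash
python3 - <<'E'
from h import *
g=env.get_image("wrist"); save(g,"w4"); s=env.state(); print(s["time"],s["position"],s["tool_rot"]); print(proj(g,[.432,.003,.012]))
print(clamp(g,(.432,.003)))
x=g["img"][150:300,230:400]; m=(cv2.cvtColor(x,cv2.COLOR_RGB2HSV)[...,2]<70).astype(np.uint8)
for c in cv2.findContours(m,0,2)[0]:
    if cv2.contourArea(c)>150: print(np.array(cv2.minAreaRect(c)[0])+[230,150],cv2.minAreaRect(c))
E
```

```text
5.8167 [0.43437097 0.00196783 0.15305468] [3.14033089 0.0037243  1.67933682]
[318.25415074 228.94896983]
[(np.float64(231.43934694985793), 662, -19, 59, 33, 62.4)]
```

View pics/w4.png

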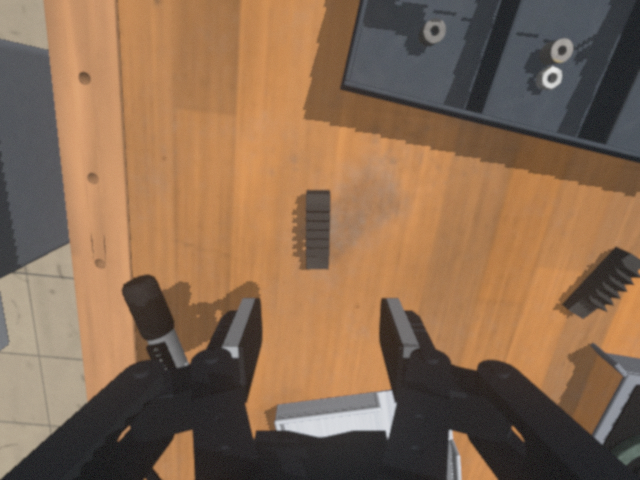

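C2 is at (317,229), centred under the tool as predicted, so I'm grasping.

>>> arm_command(deltas=[[50,1,-2,40,0,0,0],[50,1,-2,80,0,0,0],[50,1,-2,115,0,0,0],[50,1,-2,136,0,0,0],[50,1,-2,136,0,0,0],[5,1,-2,136,0,0,0],[5,1,-2,136,0,0,0],[5,1,-2,136,0,0,0],[5,1,-2,136,0,0,0],[5,1,-2,110,0,0,0],[5,1,-2,70,0,0,0],[5,1,-2,40,0,0,0]], squeeze=50)

```text
time: 6.82
position: [0.4322, 0.0028, 0.1141]
tool_rot: [3.141, -0.0, 1.677]
wrist_force: [1.8, -0.6, -0.7]
finger_gap: 0.197
grasp_force: 50.0
```

```bash
sed -i 's/vmax=70/vmax=95/' h.py; python3 - <<'E'
from h import *
s=env.state(); print(s["position"],s["tool_rot"],s["finger_gap"],s["grasp_force"])
for q in [(35,55),(-20,45),(-22,48)]: print(q,todelta([*tray(*q),.022],[np.pi,0,np.radians(61)]))
E
```

```text
[0.43218333 0.00278162 0.11413136] [ 3.14122092e+00 -4.10443923e-04  1.67732121e+00] 0.19731076129752045 49.95358698070049
(35, 55) (array([-201.5,   80.8,   92.1]), array([ 1.00e-02, -3.00e-02,  3.51e+01]))
(-20, 45) (array([-220.8,   28.3,   92.1]), array([ 1.00e-02, -3.00e-02,  3.51e+01]))
(-22, 48) (array([-218.2,   25.9,   92.1]), array([ 1.00e-02, -3.00e-02,  3.51e+01]))
```

```bash
python3 - <<'E'
from h import *
print(todelta([*tray(44,63),.022],[np.pi,0,np.radians(61)]))
E
```

```text
(array([-192.1,   88.3,   92.1]), array([ 1.00e-02, -3.00e-02,  3.51e+01]))
```

>>> arm_command(deltas=[[5,-32,15,0,0,0,6],[5,-64,30,0,0,0,12],[5,-96,44,0,0,0,18],[5,-128,59,0,0,0,25],[5,-160,74,20,0,0,31],[5,-192,88,50,0,0,35],[5,-192,88,80,0,0,35],[5,-192,88,92,0,0,35],[5,-192,88,92,0,0,35],[36,-192,88,92,0,0,35],[36,-192,88,92,0,0,35],[36,-192,88,55,0,0,35]])

```text
time: 7.82
position: [0.5349, -0.1781, 0.0527]
tool_rot: [-3.131, 0.001, 1.066]
wrist_force: [-0.9, -1.0, -0.1]
finger_gap: 0.421
grasp_force: 0.0
```

```bash
python3 - <<'E'
from h import *
s=env.state(); print(s["time"],s["position"],s["tool_rot"],s["wrist_force"],s["finger_gap"])
print(todelta([.663,-.021,.15],[np.pi,0,np.radians(64)]))
E
```

```text
7.8167 [ 0.53489715 -0.17805088  0.05266559] [-3.13068681e+00  1.11145008e-03  1.06605869e+00] [-0.88438131 -0.95401813 -0.05748325] 0.4214747895325848
(array([199.3,  35.1, -97.9]), array([-0.63,  0.05, -2.92]))
```

>>> arm_command(deltas=[[50,0,0,-40,0,0,0],[50,10,2,-80,0,0,0],[50,40,7,-98,0,0,-1],[50,80,14,-98,0,0,-2],[50,120,21,-98,0,0,-3],[50,160,28,-98,0,0,-3],[50,199,35,-98,0,0,-3],[50,199,35,-98,0,0,-3],[50,199,35,-98,0,0,-3]])

```text
time: 8.57
position: [0.6671, -0.0173, 0.1563]
tool_rot: [3.142, -0.002, 1.125]
wrist_force: [-0.4, 0.2, 0.2]
finger_gap: 0.588
grasp_force: 0.0
```

```bash
python3 - <<'E'
from h import *
g=env.get_image("wrist"); save(g,"w5"); s=env.state(); print(s["time"],s["position"],s["tool_rot"]); print(proj(g,[.663,-.021,.012]))
x=g["img"][120:300,225:415]; h=cv2.cvtColor(x,cv2.COLOR_RGB2HSV); m=((h[...,2]<95)).astype(np.uint8)
for c in cv2.findContours(m,0,2)[0]:
    if cv2.contourArea(c)>150:
        W=np.array([onz(g,p[0][0]+225,p[0][1]+120,.012)[:2]*1000 for p in c],np.float32); print(cv2.boundingRect(c),cv2.minAreaRect(W))
g=env.get_image("scene"); save(g,"s5",(180,150,500,370),2)
E
```

```text
8.6167 [ 0.6666532  -0.02059995  0.15596985] [ 3.14115800e+00 -1.00793368e-04  1.12092254e+00]
[318.19932002 233.50637869]
(84, 70, 23, 76) ((665.90185546875, -18.146541595458984), (59.856571197509766, 16.78750991821289), 64.96463775634766)
```

View pics/w5.png

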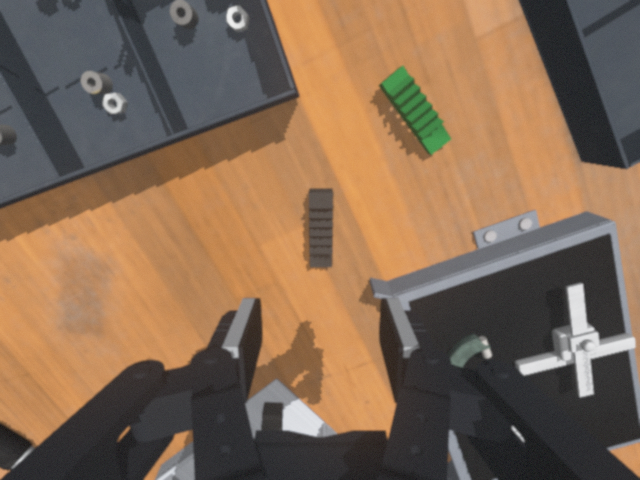

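C3 is at (321,228), just under the tool. The green look-alike at (415,110) stays. I'm grasping C3.

>>> arm_command(deltas=[[45,2,-2,40,0,0,0],[45,2,-2,80,0,0,0],[45,2,-2,115,0,0,0],[45,2,-2,139,0,0,0],[45,2,-2,139,0,0,0],[5,2,-2,139,0,0,0],[5,2,-2,139,0,0,0],[5,2,-2,139,0,0,0],[5,2,-2,139,0,0,0],[5,2,-2,110,0,0,0],[5,2,-2,70,0,0,0],[5,2,-2,40,0,0,0]], squeeze=50)

```text
time: 9.67
position: [0.6658, -0.0198, 0.1173]
tool_rot: [3.141, -0.0, 1.118]
wrist_force: [1.5, -0.1, 0.2]
finger_gap: 0.195
grasp_force: 51.1
```

```bash
python3 - <<'E'
from h import *
s=env.state(); print(s["position"],s["tool_rot"],s["finger_gap"],s["grasp_force"])
print(todelta([*tray(39,11),.022],[np.pi,0,np.radians(61)]))
E
```

```text
[ 0.66578924 -0.01980479  0.11732065] [ 3.14127732e+00 -2.04679054e-04  1.11758263e+00] 0.1951767176306166 51.13713584840298
(array([-239.9,  -12.1,   95.3]), array([ 0.02, -0.01,  3.03]))
```

>>> arm_command(deltas=[[5,-35,-2,0,0,0,1],[5,-75,-4,0,0,0,2],[5,-115,-6,0,0,0,3],[5,-155,-8,0,0,0,3],[5,-195,-10,10,0,0,3],[5,-230,-12,40,0,0,3],[5,-240,-12,75,0,0,3],[5,-240,-12,95,0,0,3],[5,-240,-12,95,0,0,3],[32,-240,-12,95,0,0,3],[32,-240,-12,95,0,0,3],[32,-240,-12,55,0,0,3]])

```text
time: 10.67
position: [0.5447, -0.2287, 0.0541]
tool_rot: [-3.129, 0.0, 1.065]
wrist_force: [-1.4, -1.0, -0.5]
finger_gap: 0.375
grasp_force: 0.0
```

```bash
python3 - <<'E'
from h import *
s=env.state(); print(s["time"],s["position"],s["tool_rot"],s["wrist_force"],s["finger_gap"])
print(todelta([.35,-.29,.25],[np.pi,0,np.radians(16)]))
E
```

```text
10.6667 [ 0.54467502 -0.22867753  0.05413334] [-3.12863606e+00  4.26088025e-04  1.06539211e+00] [-1.36461341 -0.9830456  -0.53215059] 0.37532311718203437
(array([-148. , -143.2, -194. ]), array([-0.69,  0.31, 45.04]))
```

>>> arm_command(deltas=[[40,0,0,-40,0,0,0],[40,-10,-10,-80,0,0,5],[60,-30,-30,-115,0,0,12],[85,-50,-50,-145,0,0,19],[85,-75,-75,-170,0,0,26],[85,-100,-98,-194,0,0,33],[85,-125,-120,-194,0,0,40],[85,-140,-135,-194,0,0,45],[85,-148,-143,-194,0,0,45],[85,-148,-143,-194,0,0,45]])

```text
time: 11.5
position: [0.3507, -0.2916, 0.2548]
tool_rot: [3.139, 0.002, 0.276]
wrist_force: [1.2, -1.0, -0.1]
finger_gap: 0.995
grasp_force: 0.0
```

```bash
python3 - <<'E'
from h import *
s=env.state(); print(s["time"],s["position"],s["tool_rot"])
g=env.get_image("wrist"); save(g,"w6"); np.save("w6.npy",g,allow_pickle=True)
E
```

```text
11.5 [ 0.35068749 -0.29160127  0.25484083] [3.13921476e+00 2.15346409e-03 2.75610434e-01]
```

View pics/w6.png

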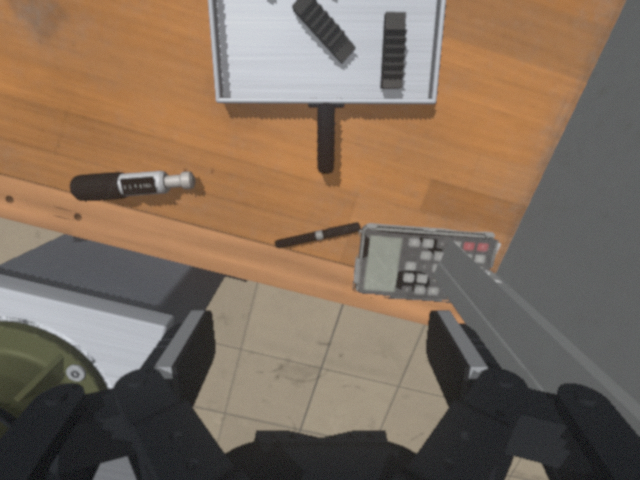

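Tray with clamps at the top; the grip spans (327,105) to (326,172), and the rear wall corners are (216,102) and (436,103).

```bash
python3 - <<'E'
from h import *
g=np.load("w6.npy",allow_pickle=True).item()
f=lambda u,v,z: np.round(onz(g,u,v,z)*1000,1)[:2]
a,b=f(216,102,.02),f(436,103,.02); print(a,b,np.hypot(*(a-b)),np.degrees(np.arctan2(*(a-b)[::-1]))-90)
p,q=f(327,103,.03),f(326,172,.03); print(p,q,(p+q)/2,np.degrees(np.arctan2(*(p-q)[::-1])))
print("A",f(394,50,.024))
gx=(p+q)/2000
print(todelta([gx[0],gx[1],.025],[np.pi,0,np.radians(15.5)]))
E
```

```text
[ 412.4 -175.4] [ 466.4 -369.3] 201.27893580799756 15.562204562968034
[ 438.9 -273.1] [ 380.  -289.2] [ 409.45 -281.15] 15.288037848825374
A [ 496.5 -317.1]
(array([ 57.5,   6. , 229.7]), array([0.11, 0.04, 0.44]))
```

>>> arm_command(deltas=[[60,30,3,20,0,0,0.4],[60,63,5.5,60,0,0,0.4],[60,63,5.5,100,0,0,0.4],[60,63,5.5,140,0,0,0.4],[60,63,5.5,180,0,0,0.4],[60,63,5.5,215,0,0,0.4],[60,63,5.5,237,0,0,0.4],[60,63,5.5,237,0,0,0.4],[60,63,5.5,237,0,0,0.4]])

```text
time: 12.3
position: [0.4163, -0.2764, 0.0167]
tool_rot: [-3.138, -0.001, 0.276]
wrist_force: [0.3, -0.6, 0.9]
finger_gap: 0.708
grasp_force: 0.0
```

>>> arm_command(deltas=[[30,0,0,0,0,0,0],[20,0,0,0,0,0,0],[5,0,0,0,0,0,0],[5,0,0,0,0,0,0],[5,0,0,0,0,0,0],[5,0,0,0,0,0,0],[5,0,0,0,0,0,0]], squeeze=110)

```text
time: 12.88
position: [0.4164, -0.2793, 0.0193]
tool_rot: [3.139, -0.001, 0.273]
wrist_force: [-1.2, 1.1, 7.8]
finger_gap: 0.161
grasp_force: 108.3
```

>>> arm_command(deltas=[[5,0,0,-1,0,0,0],[5,0,0,-3,0,0,0],[5,0,0,-6,0,0,0],[5,0,0,-10,0,0,0],[5,0,0,-15,0,0,0],[5,0,0,-20,0,0,0],[5,0,0,-25,0,0,0],[5,0,0,-30,0,0,0],[5,0,0,-34,0,0,0],[5,0,0,-37,0,0,0],[5,0,0,-39,0,0,0],[5,0,0,-40,0,0,0]])

```text
time: 13.88
position: [0.4154, -0.2785, 0.0577]
tool_rot: [3.141, -0.0, 0.273]
wrist_force: [-0.6, -0.2, -5.2]
finger_gap: 0.167
grasp_force: 107.4
```

```bash
python3 - <<'E'
from h import *
s=env.state(); print(s["time"],s["position"],s["tool_rot"],s["torque"])
g=env.get_image("side"); save(g,"s7",(120,180,520,380),2)
g=env.get_image("wrist"); save(g,"w7")
E
```

```text
13.8833 [ 0.41536292 -0.27848771  0.05766302] [ 3.14110681e+00 -9.18515497e-05  2.72805318e-01] [-0.11827657  0.57207641  0.00834327]
```

View pics/s7.png

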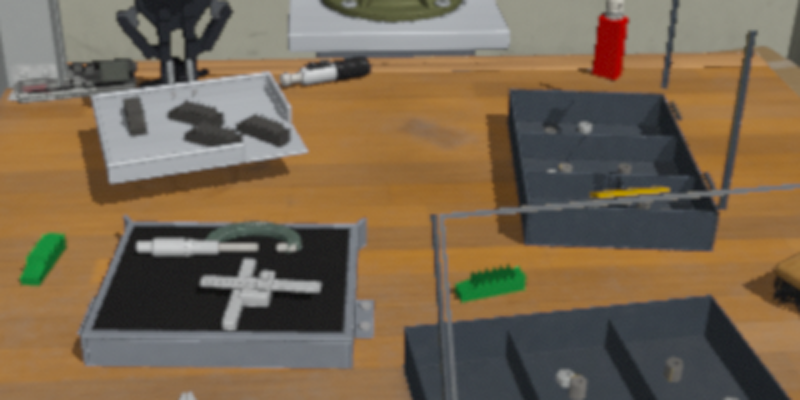

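Side view: the tray is lifted with four clamps in it (crop (133,115), (195,113), (212,133), (265,130)). I'll now refine the case pose and plan the pour.

```bash
cat >> h.py <<'E'
def camfix():
    g=np.load("w6.npy",allow_pickle=True).item(); Rt=rot([3.13921476,.00215346,.275610434]); t=np.array([.35068749,-.29160127,.25484083])
    return Rt.T@(g["eye"]-t), Rt.T@rot(g["attitude"]), g["K"]
def camat(p,rpy):
    e,R,K=camfix(); Rt=rot(rpy); return dict(eye=Rt@e+p,attitude=Ro.from_matrix(Rt@R).as_euler('xyz'),K=K)
GT=np.array([-.106,0,.018])   # TCP in tray frame
RT=rot([np.pi,0,0])           # tool in tray frame
def pour(tip,d,th,lead=45):
    "tool pose with tray tip (80,100,3) at tip, slope th deg toward world dir d (deg), tray dir lead along d"
    k=np.array([-np.sin(np.radians(d)),np.cos(np.radians(d)),0])
    R=Ro.from_rotvec(np.radians(th)*k).as_matrix()@rot([0,0,np.radians(d-lead)])
    return np.asarray(tip)+R@(GT-[.08,.1,.003]), R@RT
def rel(P,R,P0,R0):
    return np.r_[np.round(R0.T@(P-P0)*1000).astype(int),np.round(np.degrees(Ro.from_matrix(R0.T@R).as_rotvec()),1)].tolist()
E
python3 - <<'E'
from h import *
g4=camat([0.43437097,0.00196783,0.15305468],[3.14033089,0.0037243,1.67933682])
g5=camat([0.6666532,-0.02059995,0.15596985],[3.14115800,-1.00793368e-04,1.12092254])
g3=camat([0.50521165,-0.03079488,0.15001982],[-3.14127,.00085,1.15911451])
for n,g,u,v in [("near w4",g4,343,88),("near w3",g3,124,89),("far w5",g5,297,95)]: print(n,onz(g,u,v,.045)[:2]*1000)
g=env.get_image("side")
# expected spout and corners if tray level with yaw as tool
s=env.state(); R=rot(s["tool_rot"])@RT.T; o=s["position"]-R@GT
for q in [(.08,.1,.003),(.08,-.1,.0),(-.08,-.1,.02),(-.08,.1,.02)]: print(q,(proj(g,o+R@q)-[120,180])*2)
E
```

```text
near w4 [437.18757067  98.02289519]
near w3 [438.29068419 101.83675296]
far w5 [693.84736876  68.32317016]
(0.08, 0.1, 0.003) [307.86869285 147.1652949 ]
(0.08, -0.1, 0.0) [110.22970728 180.81899025]
(-0.08, -0.1, 0.02) [91.95654465 94.653798  ]
(-0.08, 0.1, 0.02) [269.76611141  71.41790632]
```

```bash
python3 - <<'E'
from h import *
g=np.load("scene2.npy",allow_pickle=True).item()
hsv=cv2.cvtColor(g["img"],cv2.COLOR_RGB2HSV); x0,y0=185,140
h=hsv[y0:265,x0:335]; m=((h[...,1]<110)&(h[...,2]<120)).astype(np.uint8)*255
m=cv2.morphologyEx(m,cv2.MORPH_OPEN,np.ones((5,5)))
c=max(cv2.findContours(m,0,2)[0],key=cv2.contourArea)+[x0,y0]
ap=cv2.approxPolyDP(cv2.convexHull(c),5,True).reshape(-1,2)
for p in ap: print(p,np.round(onz(g,*p.tolist(),.045)[:2]*1000),np.round(onz(g,*p.tolist(),0)[:2]*1000))
# dividers & far rim from stored wrist2 with line of view
g=np.load("wrist2.npy",allow_pickle=True).item()
# vertical brightness profile down the column u at middle bay
for u in (60,100,150):
    print(u,cv2.cvtColor(g["img"],cv2.COLOR_RGB2GRAY)[15:195,u].tolist()[::2])
E
```

```text
[268 155] [710. 237.] [750. 267.]
[313 181] [692.  80.] [730. 104.]
[314 195] [650.  50.] [687.  73.]
[247 250] [412.  88.] [439. 112.]
[200 219] [428. 244.] [456. 275.]
[198 206] [460. 276.] [489. 308.]
[248 163] [655. 264.] [692. 295.]
60 [73, 79, 78, 75, 80, 77, 80, 76, 64, 41, 52, 58, 51, 48, 51, 50, 58, 74, 78, 80, 78, 77, 80, 80, 74, 75, 78, 76, 78, 76, 77, 74, 72, 61, 64, 71, 68, 61, 63, 54, 55, 53, 56, 57, 56, 58, 59, 52, 52, 54, 48, 50, 53, 49, 48, 52, 55, 46, 50, 52, 53, 54, 53, 55, 54, 55, 49, 55, 54, 55, 53, 55, 50, 53, 53, 56, 54, 47, 49, 56, 55, 79, 117, 133, 128, 124, 121, 125, 120, 122]
100 [48, 53, 45, 49, 45, 50, 48, 58, 53, 51, 50, 39, 36, 51, 52, 50, 48, 48, 51, 64, 73, 76, 75, 76, 75, 71, 68, 54, 51, 54, 73, 74, 73, 64, 61, 56, 68, 77, 76, 78, 75, 77, 74, 80, 76, 75, 76, 65, 60, 51, 53, 53, 56, 62, 75, 79, 75, 79, 80, 79, 77, 79, 79, 80, 77, 78, 77, 81, 76, 73, 78, 72, 78, 77, 74, 76, 75, 75, 77, 75, 58, 50, 57, 64, 75, 79, 82, 81, 108, 124]
150 [77, 77, 78, 80, 75, 77, 78, 78, 77, 80, 77, 75, 74, 74, 60, 40, 54, 56, 52, 51, 54, 53, 62, 78, 76, 76, 79, 77, 79, 102, 151, 161, 161, 164, 118, 66, 66, 73, 74, 75, 78, 76, 77, 78, 78, 81, 79, 78, 76, 77, 64, 63, 55, 50, 51, 53, 62, 78, 76, 80, 79, 81, 77, 75, 73, 63, 55, 56, 56, 56, 58, 71, 76, 76, 77, 79, 77, 76, 71, 74, 73, 73, 73, 59, 55, 57, 73, 79, 85, 88]
```

```bash
python3 - <<'E'
from h import *
from scipy.spatial.transform import Slerp
s=env.state(); P0=s["position"]; R0=rot(s["tool_rot"])
P1,R1=pour([.564,.1635,.075],84,0); print(P1,Ro.from_matrix(R1).as_euler('xyz'))
sl=Slerp([0,1],Ro.from_matrix([R0,R1]))
t=np.arange(1,25)/24; m=10*t**3-15*t**4+6*t**5
Ps=[P0+(P1-P0)*a for a in m]; Rs=[sl(a).as_matrix() for a in m]
for i in range(12): print([5]+rel(Ps[i],Rs[i],P0,R0))
print('--')
for i in range(12,24): print([5]+rel(Ps[i],Rs[i],Ps[11],Rs[11]))
E
```

```text
[ 0.48238289 -0.03126819  0.09      ] [3.14159265 0.         0.68067841]
[5, 0.0, 0.0, 0.0, -0.0, 0.0, -0.0]
[5, 1.0, -1.0, 0.0, -0.0, 0.0, -0.1]
[5, 2.0, -4.0, -1.0, -0.0, 0.0, -0.4]
[5, 5.0, -8.0, -1.0, -0.0, 0.0, -0.8]
[5, 8.0, -14.0, -2.0, -0.0, 0.0, -1.5]
[5, 14.0, -23.0, -3.0, -0.0, 0.0, -2.4]
[5, 20.0, -33.0, -5.0, -0.0, 0.0, -3.6]
[5, 28.0, -46.0, -7.0, -0.0, 0.0, -4.9]
[5, 36.0, -61.0, -9.0, -0.0, 0.0, -6.4]
[5, 46.0, -76.0, -11.0, -0.0, 0.0, -8.1]
[5, 55.0, -93.0, -14.0, -0.0, 0.0, -9.9]
[5, 66.0, -110.0, -16.0, -0.0, 0.0, -11.7]
--
[5, 13.0, -15.0, -3.0, -0.0, 0.0, -1.8]
[5, 27.0, -29.0, -5.0, -0.0, 0.0, -3.6]
[5, 39.0, -42.0, -7.0, -0.0, 0.0, -5.3]
[5, 50.0, -55.0, -10.0, -0.0, 0.0, -6.8]
[5, 60.0, -66.0, -11.0, -0.0, 0.0, -8.1]
[5, 69.0, -75.0, -13.0, -0.0, 0.0, -9.3]
[5, 75.0, -82.0, -14.0, -0.0, 0.0, -10.2]
[5, 80.0, -88.0, -15.0, -0.0, 0.0, -10.9]
[5, 84.0, -91.0, -16.0, -0.0, 0.0, -11.3]
[5, 86.0, -93.0, -16.0, -0.0, 0.0, -11.6]
[5, 86.0, -94.0, -16.0, -0.0, 0.0, -11.7]
[5, 87.0, -94.0, -16.0, -0.0, 0.0, -11.7]
```

>>> arm_command(deltas=[[5,0,0,0,0,0,0],[5,1,-1,0,0,0,-0.1],[5,2,-4,-1,0,0,-0.4],[5,5,-8,-1,0,0,-0.8],[5,8,-14,-2,0,0,-1.5],[5,14,-23,-3,0,0,-2.4],[5,20,-33,-5,0,0,-3.6],[5,28,-46,-7,0,0,-4.9],[5,36,-61,-9,0,0,-6.4],[5,46,-76,-11,0,0,-8.1],[5,55,-93,-14,0,0,-9.9],[5,66,-110,-16,0,0,-11.7]])

```text
time: 15.03
position: [0.4495, -0.1523, 0.0737]
tool_rot: [3.141, 0.0, 0.481]
wrist_force: [-0.5, -0.4, -5.7]
finger_gap: 0.164
grasp_force: 107.5
```

>>> arm_command(deltas=[[5,13,-15,-3,0,0,-1.8],[5,27,-29,-5,0,0,-3.6],[5,39,-42,-7,0,0,-5.3],[5,50,-55,-10,0,0,-6.8],[5,60,-66,-11,0,0,-8.1],[5,69,-75,-13,0,0,-9.3],[5,75,-82,-14,0,0,-10.2],[5,80,-88,-15,0,0,-10.9],[5,84,-91,-16,0,0,-11.3],[5,86,-93,-16,0,0,-11.6],[5,86,-94,-16,0,0,-11.7],[5,87,-94,-16,0,0,-11.7]])

```text
time: 16.03
position: [0.4829, -0.0318, 0.0891]
tool_rot: [-3.141, 0.001, 0.681]
wrist_force: [0.0, -0.7, -5.4]
finger_gap: 0.164
grasp_force: 107.5
```

```bash
python3 - <<'E'
from h import *
s=env.state(); P0=s["position"]; R0=rot(s["tool_rot"]); print(s["time"],P0,s["tool_rot"],s["joint_pos"],s["grasp_force"])
g=env.get_image("scene"); save(g,"s8",(170,110,430,310),3)
z=lambda th: np.interp(th,[0,5,10,15,45],[75,63,53,43,43])/1000
tip=lambda th:[.564,.1635,z(th)]
r=0
for a in range(0,48,12):
    Pb,Rb=pour(tip(a*0.9),84,a*0.9) if a else (P0,R0)
    print('--')
    for i in range(a+1,a+13):
        P,R=pour(tip(i*.9),84,i*.9); print([5]+rel(P,R,Pb,Rb))
E
```

```text
16.0333 [ 0.48292752 -0.03176803  0.08906087] [-3.14134813e+00  9.45743323e-04  6.80501771e-01] [ 0.94321857  0.23532585 -1.00843275  2.0039561   0.23348936  1.02371032
 -1.06610242] 107.48106122016907
--
[5, 0.0, -1.0, -2.0, -0.7, -0.6, -0.0]
[5, 0.0, -1.0, -3.0, -1.3, -1.2, -0.0]
[5, 1.0, -1.0, -4.0, -1.9, -1.9, -0.0]
[5, 1.0, -2.0, -5.0, -2.6, -2.5, -0.0]
[5, 1.0, -2.0, -6.0, -3.2, -3.1, -0.0]
[5, 2.0, -2.0, -7.0, -3.8, -3.8, -0.0]
[5, 2.0, -3.0, -8.0, -4.5, -4.4, -0.0]
[5, 2.0, -3.0, -10.0, -5.1, -5.0, -0.0]
[5, 3.0, -4.0, -11.0, -5.7, -5.7, -0.0]
[5, 3.0, -4.0, -12.0, -6.4, -6.3, -0.0]
[5, 4.0, -5.0, -14.0, -7.0, -6.9, -0.0]
[5, 4.0, -5.0, -15.0, -7.7, -7.6, -0.0]
--
[5, 0.0, 0.0, -1.0, -0.6, -0.6, -0.0]
[5, 1.0, -1.0, -3.0, -1.3, -1.3, -0.0]
[5, 1.0, -1.0, -4.0, -1.9, -1.9, 0.0]
[5, 2.0, -2.0, -6.0, -2.5, -2.5, 0.0]
[5, 2.0, -2.0, -8.0, -3.2, -3.2, -0.0]
[5, 3.0, -3.0, -11.0, -3.8, -3.8, 0.0]
[5, 3.0, -3.0, -14.0, -4.5, -4.5, 0.0]
[5, 4.0, -4.0, -17.0, -5.1, -5.1, 0.0]
[5, 4.0, -4.0, -20.0, -5.7, -5.7, 0.0]
[5, 5.0, -5.0, -23.0, -6.4, -6.4, -0.0]
[5, 5.0, -5.0, -26.0, -7.0, -7.
[... 296 characters left out ...]
2.0, -22.0, -4.5, -4.5, -0.0]
[5, 2.0, -2.0, -25.0, -5.1, -5.1, -0.0]
[5, 3.0, -3.0, -28.0, -5.7, -5.7, -0.0]
[5, 3.0, -3.0, -31.0, -6.4, -6.4, -0.0]
[5, 4.0, -4.0, -35.0, -7.0, -7.0, -0.0]
[5, 5.0, -5.0, -38.0, -7.6, -7.6, -0.0]
--
[5, 0.0, 0.0, -3.0, -0.6, -0.6, 0.0]
[5, 0.0, 0.0, -6.0, -1.3, -1.3, 0.0]
[5, 1.0, -1.0, -10.0, -1.9, -1.9, 0.0]
[5, 1.0, -1.0, -13.0, -2.5, -2.5, 0.0]
[5, 1.0, -1.0, -16.0, -3.2, -3.2, 0.0]
[5, 2.0, -2.0, -19.0, -3.8, -3.8, -0.0]
[5, 2.0, -2.0, -22.0, -4.5, -4.5, 0.0]
[5, 2.0, -2.0, -25.0, -5.1, -5.1, 0.0]
[5, 3.0, -3.0, -28.0, -5.7, -5.7, -0.0]
[5, 3.0, -3.0, -31.0, -6.4, -6.4, -0.0]
[5, 4.0, -4.0, -35.0, -7.0, -7.0, 0.0]
[5, 5.0, -5.0, -38.0, -7.6, -7.6, -0.0]
```

View pics/s8.png

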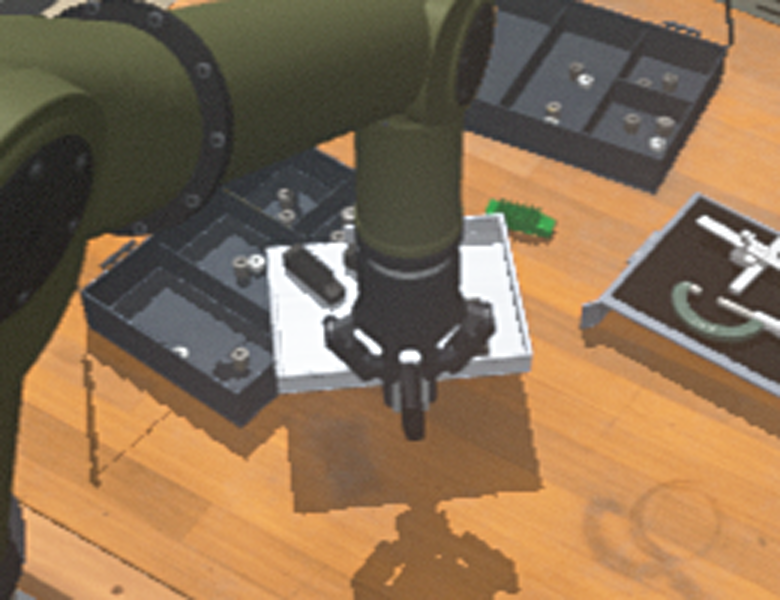

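Tray is level, with its spout at crop (268,248) over the middle bay and clamps in place. Pouring.

>>> arm_command(deltas=[[5,0,-1,-2,-0.7,-0.6,0],[5,0,-1,-3,-1.3,-1.2,0],[5,1,-1,-4,-1.9,-1.9,0],[5,1,-2,-5,-2.6,-2.5,0],[5,1,-2,-6,-3.2,-3.1,0],[5,2,-2,-7,-3.8,-3.8,0],[5,2,-3,-8,-4.5,-4.4,0],[5,2,-3,-10,-5.1,-5,0],[5,3,-4,-11,-5.7,-5.7,0],[5,3,-4,-12,-6.4,-6.3,0],[5,4,-5,-14,-7,-6.9,0],[5,4,-5,-15,-7.7,-7.6,0]])

```text
time: 17.08
position: [0.4834, -0.0245, 0.1045]
tool_rot: [3.005, 0.133, 0.672]
wrist_force: [0.5, -0.4, -5.8]
finger_gap: 0.163
grasp_force: 107.5
```

>>> arm_command(deltas=[[5,0,0,-1,-0.6,-0.6,0],[5,1,-1,-3,-1.3,-1.3,0],[5,1,-1,-4,-1.9,-1.9,0],[5,2,-2,-6,-2.5,-2.5,0],[5,2,-2,-8,-3.2,-3.2,0],[5,3,-3,-11,-3.8,-3.8,0],[5,3,-3,-14,-4.5,-4.5,0],[5,4,-4,-17,-5.1,-5.1,0],[5,4,-4,-20,-5.7,-5.7,0],[5,5,-5,-23,-6.4,-6.4,0],[5,5,-5,-26,-7,-7,0],[5,6,-6,-29,-7.6,-7.6,0]])

```text
time: 18.08
position: [0.4851, -0.0109, 0.1318]
tool_rot: [2.867, 0.262, 0.644]
wrist_force: [1.1, -0.2, -2.3]
finger_gap: 0.166
grasp_force: 108.1
```

```bash
python3 - <<'E'
from h import *
s=env.state(); P0=s["position"]; R0=rot(s["tool_rot"]); print(s["time"],P0,s["tool_rot"],s["joint_pos"],s["grasp_force"],s["wrist_force"])
P,R=pour([.564,.1635,.043],84,21.6); print(P,rel(P,R,P0,R0))
g=env.get_image("side"); save(g,"s9",(260,190,500,330),1)
g=env.get_image("scene"); save(g,"s9b")
E
```

```text
18.0833 [ 0.48512282 -0.01092308  0.13179852] [2.86651033 0.26221658 0.64430657] [ 0.59729604  0.26964935 -0.97343825  1.92769173  0.57896655  1.30180427
 -1.49529286] 108.09576630592346 [ 1.08242476 -0.17436062 -2.32229363]
[ 0.48444454 -0.01165289  0.13139341] [-1.0, 0.0, 1.0, 0.1, -0.1, -0.0]
```

```bash
python3 - <<'E'
import cv2,numpy as np
a=cv2.imread("pics/s9.png"); b=cv2.imread("pics/s9b.png")[130:290,170:410]
a=cv2.resize(a,(480,280),interpolation=2); b=cv2.resize(b,(480,320),interpolation=2)
cv2.imwrite("pics/s9c.png",np.vstack([a,b]))
E
```

```text
(no output)
```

View pics/s9c.png

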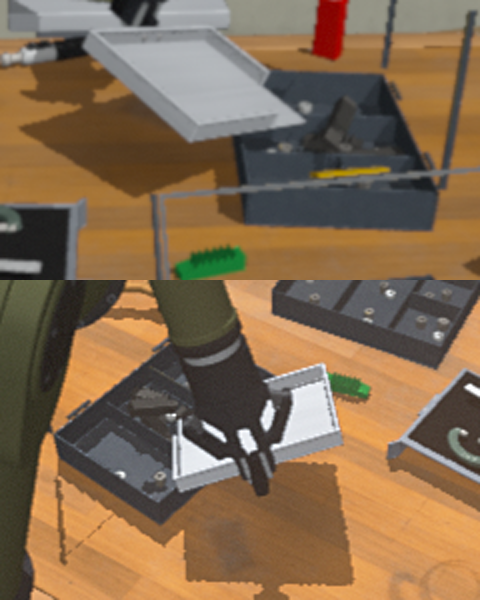

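Pour shows the tray empty and the clamps in the middle bay, one standing steeply at (345,115) in the upper half. I'll flatten that later. Next, the stand pose from the earlier clear images.

```bash
python3 - <<'E'
from h import *
g5=camat([0.6666532,-0.02059995,0.15596985],[3.14115800,-1.00793368e-04,1.12092254])
im=cv2.imread("pics/w5.png"); hsv=cv2.cvtColor(im,cv2.COLOR_BGR2HSV)
m=((hsv[...,1]<70)&(hsv[...,2]>85)).astype(np.uint8)  # grey
for u in (420,460,560,590):
    print(u,[(v,hsv[v,u,1],hsv[v,u,2]) for v in range(200,310,4)])
    
g=np.load("scene2.npy",allow_pickle=True).item()
h=cv2.cvtColor(g["img"],cv2.COLOR_RGB2HSV)[160:270,350:490]
for nm,mk in [("lowS",(h[...,1]<100)),("dark",(h[...,2]<60))]:
    mk=cv2.morphologyEx(mk.astype(np.uint8),cv2.MORPH_OPEN,np.ones((3,3)))
    c=max(cv2.findContours(mk,0,2)[0],key=cv2.contourArea)+[350,160]
    ap=cv2.approxPolyDP(cv2.convexHull(c),3,True).reshape(-1,2)
    for p in ap: print(nm,p,np.round(onz(g,*p.tolist(),.033)[:2]*1000))
g=env.get_image("side")
h=cv2.cvtColor(g["img"],cv2.COLOR_RGB2HSV)[270:380,150:320]
for nm,mk in [("dark",(h[...,2]<60))]:
    mk=cv2.morphologyEx(mk.astype(np.uint8),cv2.MORPH_CLOSE,np.ones((3,3)))
    c=max(cv2.findContours(mk,0,2)[0],key=cv2.contourArea)+[150,270]
    ap=cv2.approxPolyDP(cv2.convexHull(c),3,True).reshape(-1,2)
    for p in ap: print("side",nm,p,np.round(onz(g,*p.tolist(),.033)[:2]*1000))
E
```

```text
420 [(200, np.uint8(134), np.uint8(202)), (204, np.uint8(123), np.uint8(201)), (208, np.uint8(122), np.uint8(200)), (212, np.uint8(129), np.uint8(201)), (216, np.uint8(129), np.uint8(200)), (220, np.uint8(129), np.uint8(205)), (224, np.uint8(129), np.uint8(202)), (228, np.uint8(122), np.uint8(202)), (232, np.uint8(124), np.uint8(203)), (236, np.uint8(128), np.uint8(205)), (240, np.uint8(134), np.uint8(206)), (244, np.uint8(131), np.uint8(210)), (248, np.uint8(144), np.uint8(214)), (252, np.uint8(140), np.uint8(217)), (256, np.uint8(141), np.uint8(217)), (260, np.uint8(139), np.uint8(216)), (264, np.uint8(133), np.uint8(217)), (268, np.uint8(128), np.uint8(199)), (272, np.uint8(7), np.uint8(115)), (276, np.uint8(7), np.uint8(114)), (280, np.uint8(7), np.uint8(113)), (284, np.uint8(12), np.uint8(126)), (288, np.uint8(16), np.uint8(157)), (292, np.uint8(16), np.uint8(171)), (296, np.uint8(17), np.uint8(152)), (300, np.uint8(43), np.uint8(60)), (304, np.uint8(37), np.uint8(62)), (308, np.uint8(35), np.uint8(59))]
460 [(200, np.uint8(125), np.uint8(194)), (204, np.uint8(120), np.uint8(194
[... 2618 characters left out ...]
1)), (276, np.uint8(19), np.uint8(53)), (280, np.uint8(20), np.uint8(52)), (284, np.uint8(5), np.uint8(50)), (288, np.uint8(5), np.uint8(49)), (292, np.uint8(20), np.uint8(50)), (296, np.uint8(17), np.uint8(46)), (300, np.uint8(5), np.uint8(49)), (304, np.uint8(5), np.uint8(49)), (308, np.uint8(10), np.uint8(49))]
lowS [401 174] [ 854. -100.]
lowS [472 208] [ 841. -310.]
lowS [469 228] [ 773. -330.]
lowS [441 260] [ 642. -312.]
lowS [364 218] [660. -92.]
lowS [364 211] [681. -81.]
dark [355 160] [834.  32.]
dark [350 169] [796.  26.]
dark [351 160] [828.  41.]
side dark [167 342] [ 835. -303.]
side dark [189 293] [ 694. -288.]
side dark [293 295] [711. -98.]
side dark [290 345] [ 854. -108.]
```

```bash
python3 - <<'E'
from h import *
g5=camat([0.6666532,-0.02059995,0.15596985],[3.14115800,-1.00793368e-04,1.12092254])
for z,L in [(0,[(420,270),(460,254.5),(560,220),(590,211.5)]),(.033,[(420,285),(460,271.5),(560,237),(590,227)])]:
    W=np.array([onz(g5,*p,z)[:2]*1000 for p in L]); k=np.polyfit(W[:,0],W[:,1],1); print(np.round(W,1).tolist(),np.degrees(np.arctan(k[0])),np.polyval(k,776))
im=cv2.imread("pics/w5.png"); h=cv2.cvtColor(im,cv2.COLOR_BGR2HSV)
for v in (222,227,232): print(v,[(u,int(h[v,u,1]),int(h[v,u,2])) for u in range(596,634,3)])
for p,z in [((612,220),.033),((370,283),.033),((377,300),.033)]: print(p,onz(g5,*p,z)[:2]*1000)
s=env.state(); P0=s["position"]; R0=rot(s["tool_rot"])
# untip while rising
for i in range(1,13):
    th=21.6*(1-i/12); P,R=pour([.564,.1635-.003*i,.043+.005*i],84,th); print([5]+rel(P,R,P0,R0))
E
```

```text
[[722.8, -93.4], [757.1, -94.8], [837.9, -101.4], [860.8, -104.8]] -4.663002403021036 -97.08282169113426
[[716.0, -87.8], [746.3, -90.3], [818.9, -95.9], [839.7, -97.7]] -4.541704081226469 -92.6074857578601
222 [(596, 14, 110), (599, 15, 118), (602, 20, 130), (605, 21, 135), (608, 20, 142), (611, 16, 161), (614, 14, 164), (617, 100, 187), (620, 100, 188), (623, 100, 193), (626, 99, 190), (629, 99, 191), (632, 103, 191)]
227 [(596, 21, 155), (599, 21, 172), (602, 22, 173), (605, 21, 168), (608, 24, 167), (611, 21, 168), (614, 16, 163), (617, 88, 182), (620, 97, 186), (623, 94, 187), (626, 91, 188), (629, 92, 191), (632, 98, 187)]
232 [(596, 18, 167), (599, 16, 163), (602, 21, 167), (605, 20, 165), (608, 20, 151), (611, 17, 165), (614, 18, 168), (617, 57, 175), (620, 97, 187), (623, 91, 182), (626, 94, 190), (629, 98, 189), (632, 106, 185)]
(612, 220) [854.75167929 -99.33209595]
(370, 283) [683.29990298 -70.17946501]
(377, 300) [682.4724801  -85.35522487]
[5, -5.0, 4.0, 3.0, 1.3, 1.1, 0.1]
[5, -8.0, 8.0, 6.0, 2.6, 2.4, 0.1]
[5, -11.0, 11.0, 9.0, 3.9, 3.7, 0.1]
[5, -14.0, 15.0, 12.0, 5.2, 5.0, 0.1]
[5, -16.0, 18.0, 15.0, 6.4, 6.2, 0.1]
[5, -19.0, 21.0, 17.0, 7.7, 7.5, 0.1]
[5, -22.0, 24.0, 20.0, 9.0, 8.8, 0.1]
[5, -24.0, 27.0, 23.0, 10.2, 10.0, 0.1]
[5, -26.0, 29.0, 26.0, 11.5, 11.3, 0.1]
[5, -28.0, 32.0, 28.0, 12.8, 12.6, 0.1]
[5, -30.0, 34.0, 31.0, 14.1, 13.9, 0.1]
[5, -32.0, 36.0, 33.0, 15.3, 15.1, 0.1]
```

>>> arm_command(deltas=[[5,-5,4,3,1.3,1.1,0.1],[5,-8,8,6,2.6,2.4,0.1],[5,-11,11,9,3.9,3.7,0.1],[5,-14,15,12,5.2,5,0.1],[5,-16,18,15,6.4,6.2,0.1],[5,-19,21,17,7.7,7.5,0.1],[5,-22,24,20,9,8.8,0.1],[5,-24,27,23,10.2,10,0.1],[5,-26,29,26,11.5,11.3,0.1],[5,-28,32,28,12.8,12.6,0.1],[5,-30,34,31,14.1,13.9,0.1],[5,-32,36,33,15.3,15.1,0.1]])

```text
time: 19.23
position: [0.4813, -0.069, 0.1181]
tool_rot: [-3.142, 0.001, 0.678]
wrist_force: [0.3, -1.0, -2.6]
finger_gap: 0.164
grasp_force: 108.0
```

```bash
python3 - <<'E'
from h import *
s=env.state(); print(s["time"],s["position"],s["tool_rot"],s["wrist_force"])
print(todelta([.457,-.176,.10],[np.pi,0,np.radians(-4.5)]))
E
```

```text
19.2333 [ 0.48130895 -0.06901272  0.11813212] [-3.14158059e+00  1.35593279e-03  6.78355393e-01] [ 0.27175025 -1.03013263 -2.63283046]
(array([-86. ,  68. ,  18.2]), array([3.000e-02, 7.000e-02, 4.337e+01]))
```

>>> arm_command(deltas=[[5,-5,4,1,0,0,2],[5,-13,10,2,0,0,6],[5,-21,17,4,0,0,10.5],[5,-30,24,6,0,0,15],[5,-39,31,8,0,0,19.5],[5,-48,38,10,0,0,24],[5,-57,45,12,0,0,28.5],[5,-66,52,14,0,0,33],[5,-75,59,16,0,0,37.5],[5,-82,65,18,0,0,41.5],[5,-86,68,18,0,0,43.4],[5,-86,68,18,0,0,43.4]])

```text
time: 20.23
position: [0.4567, -0.1762, 0.1002]
tool_rot: [3.139, 0.002, -0.081]
wrist_force: [0.6, 0.2, -3.2]
finger_gap: 0.167
grasp_force: 108.0
```

```bash
python3 - <<'E'
from h import *
s=env.state(); print(s["time"],s["position"],s["tool_rot"],s["wrist_force"],s["joint_pos"])
print(todelta([.457,-.176,.0235],[np.pi,0,np.radians(-4.5)]))
g=env.get_image("side"); R=rot(s["tool_rot"])@RT.T; o=s["position"]-R@GT
for q in [(.08,.1,.003),(.08,-.1,.0),(-.08,-.1,.02),(-.08,.1,.02)]: print(q,proj(g,o+R@q))
h=cv2.cvtColor(g["img"],cv2.COLOR_RGB2HSV); m=((h[...,1]<60)&(h[...,2]>110)).astype(np.uint8); m[290:]=0; m[:, :140]=0; m[:,330:]=0; m[:195]=0
m=cv2.morphologyEx(m,cv2.MORPH_OPEN,np.ones((5,5)))
c=max(cv2.findContours(m,0,2)[0],key=cv2.contourArea); print(cv2.approxPolyDP(cv2.convexHull(c),2,True).reshape(-1,2).tolist())
save(g,"s10",(120,180,520,380),2)
E
```

```text
20.2333 [ 0.45673019 -0.1762201   0.10018065] [ 3.13939680e+00  1.75977197e-03 -8.14091643e-02] [ 0.5794063   0.21770845 -3.15114797] [ 1.06009507  0.18023157 -0.79891337  1.98585015  0.15277751  1.03581509
 -1.46137151]
(array([ 0.4, -0.4, 76.7]), array([ 0.13,  0.1 , -0.16]))
(0.08, 0.1, 0.003) [294.96002947 254.414825  ]
(0.08, -0.1, 0.0) [189.63340796 253.86080877]
(-0.08, -0.1, 0.02) [205.44291754 210.06251512]
(-0.08, 0.1, 0.02) [297.96072552 211.8245528 ]
[[149, 198], [151, 195], [234, 195], [295, 211], [297, 221], [294, 256], [189, 254], [151, 210]]
```

>>> arm_command(deltas=[[5,0,0,15,0,0,0],[5,0,0,35,0,0,0],[5,0,0,52,0,0,0],[5,0,0,66,0,0,0],[5,0,0,73,0,0,0],[5,0,0,76,0,0,0],[5,0,0,76,0,0,0]])

```text
time: 20.87
position: [0.4574, -0.1743, 0.0242]
tool_rot: [3.141, 0.001, -0.077]
wrist_force: [-0.4, -0.9, -1.2]
finger_gap: 0.166
grasp_force: 108.0
```

```bash
python3 - <<'E'
from h import *
s=env.state(); print(s["time"],s["position"],s["tool_rot"],s["wrist_force"])
d,r=todelta([.6573,-.1916,.0235],[np.pi,0,np.radians(-4.5)]); print(d,r)
g=env.get_image("side"); save(g,"s11",(130,200,350,380),3)
E
```

```text
20.8667 [ 0.45737153 -0.17432857  0.02415788] [ 3.14095270e+00  1.32847193e-03 -7.70514102e-02] [-0.39782989 -0.92337183 -1.19628779]
[200.7   1.8   0.4] [0.04 0.08 0.09]
```

View pics/s11.png

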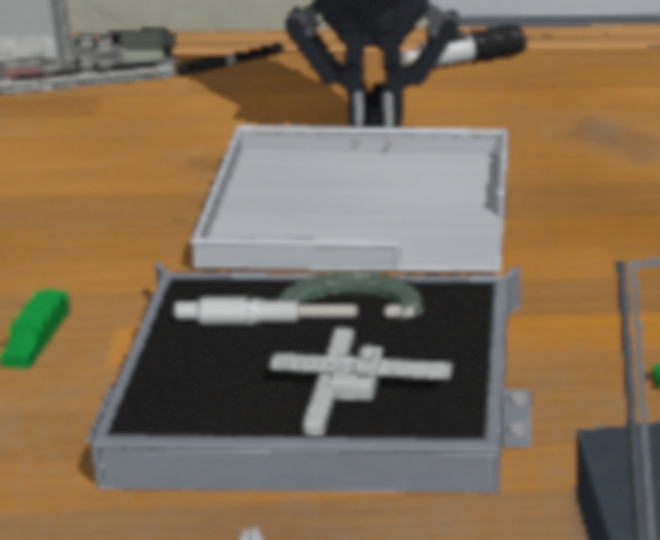

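Tray front edge (190–500, 255) lines up with the stand mouth lips (158–518, 275). Sliding in.

>>> arm_command(deltas=[[5,8,0,0,0,0,0],[5,18,0,0,0,0,0],[5,28,0,0,0,0,0],[5,37,0,0,0,0,0],[5,46,0,0,0,0,0],[5,54,0,0,0,0,0],[5,62,0.5,0,0,0,0],[5,70,1,0,0,0,0],[5,76,1,0,0,0,0],[5,80,1,0,0,0,0],[5,80,1,0,0,0,0]])

```text
time: 21.83
position: [0.5379, -0.1821, 0.0243]
tool_rot: [3.141, 0.0, -0.078]
wrist_force: [-0.6, -0.3, -2.5]
finger_gap: 0.158
grasp_force: 108.0
```

>>> arm_command(deltas=[[5,8,0,0,0,0,0],[5,18,0,0,0,0,0],[5,28,0,0,0,0,0],[5,38,0,0,0,0,0],[5,48,0,0,0,0,0],[5,58,0,0,0,0,0],[5,68,0,0,0,0,0],[5,78,0,0,0,0,0],[5,88,0,0,0,0,0],[5,95,0,0,0,0,0],[5,100,0,0,0,0,0],[5,100,0,0,0,0,0]])

```text
time: 22.83
position: [0.6379, -0.1898, 0.0241]
tool_rot: [3.141, 0.0, -0.078]
wrist_force: [0.1, 0.2, -3.3]
finger_gap: 0.158
grasp_force: 108.0
```

Smooth so far. Pushing gently until the back wall is felt.

>>> arm_command(deltas=[[5,3,0,0,0,0,0],[5,6,0,0,0,0,0],[5,9,0,0,0,0,0],[5,12,0,0,0,0,0],[5,14,0,0,0,0,0],[5,15,0,0,0,0,0],[5,15,0,0,0,0,0]])

```text
time: 23.42
position: [0.6518, -0.1913, 0.0242]
tool_rot: [3.14, 0.001, -0.078]
wrist_force: [-0.8, 1.0, -2.5]
finger_gap: 0.166
grasp_force: 108.0
```

>>> arm_command(deltas=[[5,1,0,0,0,0,0],[5,2,0,0,0,0,0],[5,3,0,0,0,0,0],[5,4,0,0,0,0,0],[5,4,0,0,0,0,0]])

```text
time: 23.83
position: [0.6558, -0.1915, 0.0242]
tool_rot: [3.14, 0.001, -0.078]
wrist_force: [-0.2, -0.8, -2.0]
finger_gap: 0.165
grasp_force: 108.0
```

>>> arm_command(deltas=[[5,1,0,1,0,0,0],[5,2,0,2,0,0,0],[5,3,0,3,0,0,0],[5,4,0,3,0,0,0],[5,4,0,3,0,0,0],[5,4,0,3,0,0,0]])

```text
time: 24.33
position: [0.6597, -0.1918, 0.0211]
tool_rot: [3.14, 0.001, -0.078]
wrist_force: [0.3, -0.2, -2.8]
finger_gap: 0.159
grasp_force: 108.0
```

>>> arm_command(deltas=[[5,1,0,0,0,0,0],[5,2,0,0,0,0,0],[5,3,0,0,0,0,0],[5,3,0,0,0,0,0]])

```text
time: 24.67
position: [0.6622, -0.1921, 0.021]
tool_rot: [3.14, 0.002, -0.078]
wrist_force: [-2.0, 0.5, -1.8]
finger_gap: 0.162
grasp_force: 108.0
```

>>> arm_command(deltas=[[5,0.5,0,0,0,0,0],[5,1,0,0,0,0,0],[5,1.5,0,0,0,0,0],[5,2,0,0,0,0,0],[5,2,0,0,0,0,0]])

```text
time: 25.08
position: [0.6623, -0.1922, 0.0205]
tool_rot: [3.14, 0.006, -0.078]
wrist_force: [-7.4, 0.7, 1.1]
finger_gap: 0.165
grasp_force: 108.5
```

>>> arm_command(deltas=[[5,-0.5,0,1,0,0,0],[40,-0.5,0,1,0,0,0],[40,-0.5,0,1,0,0,0],[40,-0.5,0,1,0,0,0],[40,-0.5,0,1,0,0,0],[40,-0.5,0,-30,0,0,0],[40,-0.5,0,-70,0,0,0],[40,-0.5,0,-110,0,0,0],[40,-0.5,0,-150,0,0,0],[40,-0.5,0,-190,0,0,0],[40,-0.5,0,-230,0,0,0],[40,-0.5,0,-260,0,0,0]])

```text
time: 26.08
position: [0.6654, -0.1917, 0.286]
tool_rot: [3.139, -0.004, -0.078]
wrist_force: [0.5, -0.8, 0.1]
finger_gap: 0.465
grasp_force: 0.0
```

```bash
python3 - <<'E'
from h import *
s=env.state(); print(s["time"],s["position"],s["tool_rot"],s["wrist_force"],s["joint_pos"])
print(todelta([.58,.05,.30],[np.pi,0,np.radians(84)]))
g=env.get_image("side"); save(g,"s12")
E
```

```text
26.0833 [ 0.66541952 -0.19168436  0.28596357] [ 3.13943663 -0.00446988 -0.07816632] [ 0.51561387 -0.75514166  0.09422446] [ 0.73425469  0.48893678 -0.73579466  1.2511603   0.32350191  1.51324354
 -1.60684676]
(array([-104. , -234.2,  -15. ]), array([  0.3 ,  -0.11, -88.48]))
```

>>> arm_command(deltas=[[40,-8,-18,-15,0,0,-7],[40,-16,-36,-15,0,0,-14],[40,-24,-54,-15,0,0,-21],[40,-32,-72,-15,0,0,-28],[40,-40,-90,-15,0,0,-35],[40,-48,-108,-15,0,0,-42],[40,-56,-126,-15,0,0,-49],[40,-64,-144,-15,0,0,-56],[40,-72,-162,-15,0,0,-63],[40,-80,-180,-15,0,0,-70],[40,-88,-198,-15,0,0,-77],[40,-96,-216,-15,0,0,-84]])

```text
time: 27.13
position: [0.5855, 0.032, 0.2962]
tool_rot: [3.141, 0.001, 1.394]
wrist_force: [0.8, 0.5, 0.7]
finger_gap: 0.468
grasp_force: 0.0
```

>>> arm_command(deltas=[[40,20,-10,0,0,0,-4.5],[40,20,-10,0,0,0,-4.5],[40,20,-10,0,0,0,-4.5]])

```text
time: 27.38
position: [0.5793, 0.0541, 0.2964]
tool_rot: [3.141, 0.001, 1.468]
wrist_force: [1.2, -0.5, 0.0]
finger_gap: 0.468
grasp_force: 0.0
```

```bash
python3 - <<'E'
from h import *
s=env.state(); print(s["time"],s["position"],s["tool_rot"],s["joint_pos"])
g=env.get_image("wrist"); np.save("w13.npy",g,allow_pickle=True)
a=g["img"][:,:,::-1]
sc=env.get_image("scene"); b=sc["img"][130:270,180:420,::-1]; sd=env.get_image("side"); c=sd["img"][200:340,140:380,::-1]; np.save("sd13.npy",sd,allow_pickle=True)
f=lambda i: cv2.resize(i,(400,233),interpolation=2)
m=np.vstack([cv2.resize(a[0:330],(640,330)),cv2.resize(np.hstack([f(b),f(c)]),(640,187))]); cv2.imwrite("pics/m13.png",m)
for q in [(.08,.1,.003)]: pass
cc=np.array([.578,.177]); R=rot([0,0,np.radians(84)])[:2,:2]
for q in [(-88,40),(-88,-45),(86,40),(86,-45)]: w=cc+R@np.array(q)/1000; print(q,np.round(proj(g,[*w,.037])))
E
```

```text
27.3833 [0.57926878 0.05409278 0.29640189] [3.14093920e+00 1.42514456e-03 1.46848279e+00] [ 0.78288931  0.33873268 -1.14776385  1.5196858   0.31065143  1.48269812
 -0.47311223]
(-88, 40) [268. 162.]
(-88, -45) [351. 163.]
(86, 40) [260. -39.]
(86, -45) [357. -38.]
```

View pics/m13.png

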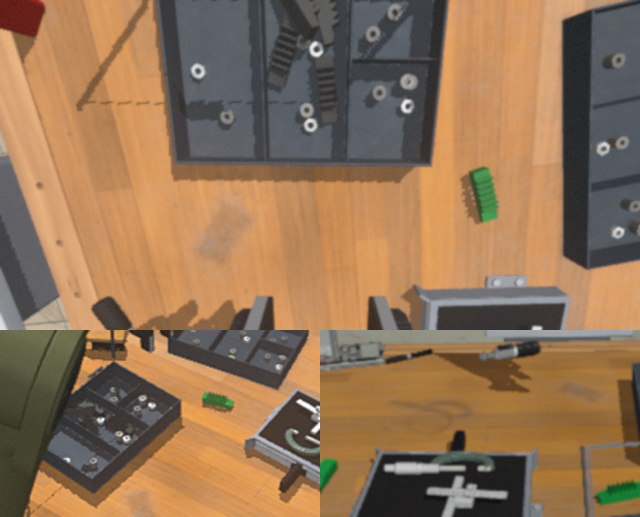

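Combined view: the tray is in the slot with its grip at the mouth. All four clamps are heaped in the far half of the middle bay, around (283,55), (327,90), (300,15) and (330,15). From here on I measure numerically.

>>> arm_command(deltas=[[0,20,0,0,0,0,0],[0,40,0,0,0,0,0],[0,60,0,0,0,0,0],[0,70,0,0,0,0,0],[0,70,0,0,0,0,0],[0,70,0,0,0,0,0]])

```text
time: 28.03
position: [0.5869, 0.1213, 0.2956]
tool_rot: [-3.14, 0.002, 1.466]
wrist_force: [0.4, -0.2, 0.3]
finger_gap: 0.0
grasp_force: 0.0
```

```bash
cat > seg.py <<'E'
from h import *
def seg(g,name=None):
    cc=np.array([.578,.177]); R=rot([0,0,np.radians(84)])[:2,:2]
    im=g["img"].astype(int); m=((im[...,2]-im[...,0]<4)&(im.max(2)<95)).astype(np.uint8)
    roi=np.zeros_like(m); w=[cc+R@np.array(q)/1000 for q in [(-86,38),(-86,-43),(84,-43),(84,38)]]
    poly=np.array([proj(g,[*p,.03]) for p in w]).astype(np.int32); cv2.fillPoly(roi,[poly],1)
    m=cv2.morphologyEx(m*roi,cv2.MORPH_OPEN,np.ones((3,3)))
    print("roi",poly.tolist(),"area",m.sum())
    for c in cv2.findContours(m,0,2)[0]:
        if cv2.contourArea(c)<60: continue
        W=np.array([R.T@(onz(g,*p[0],.02)[:2]-cc)*1000 for p in c],np.float32)
        print("area",cv2.contourArea(c),"case-frame rect",[np.round(q,0) for q in cv2.minAreaRect(W)],cv2.boundingRect(c), np.round(cv2.approxPolyDP(cv2.convexHull(W),4,True).reshape(-1,2)).tolist())
    return m
E
python3 - <<'E'
from seg import *
s=env.state(); print(s["time"],s["position"],s["tool_rot"],s["joint_pos"])
g=env.get_image("wrist"); np.save("w14.npy",g,allow_pickle=True); seg(g)
im=g["img"]; 
for n in ("scene","side"):
    g=env.get_image(n); np.save(n+"14.npy",g,allow_pickle=True); print(n); seg(g)
E
```

```text
28.0333 [0.58693198 0.12131891 0.29564367] [-3.14049101e+00  1.89587893e-03  1.46605517e+00] [ 0.62526583  0.38912968 -1.134227    1.47623194  0.35284804  1.50038723
 -0.60981453]
roi [[273, 222], [346, 222], [350, 50], [265, 50]] area 4238
area 868.0 case-frame rect [array([-17., -20.]), array([61., 18.]), np.float64(7.0)] (315, 127, 23, 59) [[12.0, -8.0], [-43.0, -15.0], [-46.0, -32.0], [14.0, -25.0]]
area 2946.5 case-frame rect [array([37., -1.]), array([84., 98.]), np.float64(90.0)] (265, 50, 86, 104) [[86.0, -43.0], [86.0, 40.0], [-8.0, 39.0], [-12.0, 24.0], [62.0, -43.0]]
scene
roi [[273, 221], [294, 202], [245, 173], [224, 190]] area 1101
area 969.0 case-frame rect [array([  8., -10.]), array([173.,  85.]), np.float64(0.0)] (225, 175, 67, 35) [[94.0, 26.0], [89.0, 31.0], [-8.0, 32.0], [-78.0, -20.0], [-75.0, -44.0], [-66.0, -51.0], [75.0, -52.0], [95.0, -41.0]]
side
roi [[378, 248], [381, 266], [465, 269], [456, 250]] area 514
area 458.5 case-frame rect [array([33.,  6.]), array([108.,  52.]), np.float64(3.0)] (411, 255, 50, 13) [[85.0, 31.0], [68.0, 34.0], [1.0, 26.0], [-12.0, 21.0], [-20.0, -6.0], [-7.0, -18.0], [74.0, -17.0], [83.0, -4.0]]
```

```bash
cat >> seg.py <<'E'
cc=np.array([.578,.177]); RC=rot([0,0,np.radians(84)])[:2,:2]
def cw(x,y): return cc+RC@np.array([x,y])/1000
def lidpt(a,y): # free edge outer, angle a
    return [*cw(92-180*np.cos(a),y),.047+.18*np.sin(a)]
E
python3 - <<'E'
from seg import *
g=np.load("side14.npy",allow_pickle=True).item()
for a in (1.4,1.5,1.57,1.65,1.75): print(a,[np.round(proj(g,lidpt(a,y))) for y in (-130,0,130)])
print([np.round(proj(g,[*cw(92,y),.047])) for y in (-130,0,130)])
P=cw(28,12); print(todelta([*P,.15],[np.pi,0,np.radians(174)]))
h=cv2.cvtColor(g["img"],cv2.COLOR_RGB2HSV)
m=((h[...,0]>15)&(h[...,0]<32)&(h[...,1]>170)&(h[...,2]>150)).astype(np.uint8)
for c in cv2.findContours(m,0,2)[0]:
    if cv2.contourArea(c)>8: print("yellow",cv2.boundingRect(c))
E
```

```text
1.4 [array([480., 197.]), array([463., 171.]), array([449., 151.])]
1.5 [array([491., 196.]), array([472., 170.]), array([458., 150.])]
1.57 [array([498., 196.]), array([479., 170.]), array([463., 150.])]
1.65 [array([507., 196.]), array([486., 171.]), array([470., 151.])]
1.75 [array([517., 198.]), array([495., 172.]), array([478., 152.])]
[array([482., 285.]), array([466., 252.]), array([452., 225.])]
(array([ 84. , -27.1, 145.5]), array([-1.400e-01,  6.000e-02, -9.014e+01]))
yellow (149, 452, 10, 5)
yellow (54, 452, 6, 8)
yellow (173, 448, 7, 6)
yellow (79, 448, 10, 7)
yellow (31, 443, 6, 4)
yellow (61, 440, 25, 21)
yellow (97, 437, 61, 22)
yellow (182, 435, 8, 7)
yellow (160, 435, 17, 13)
yellow (231, 434, 6, 8)
yellow (558, 386, 57, 45)
yellow (53, 350, 14, 6)
yellow (467, 307, 14, 4)
yellow (301, 305, 35, 11)
yellow (344, 303, 108, 12)
yellow (490, 300, 22, 8)
yellow (478, 300, 9, 10)
yellow (298, 280, 13, 12)
yellow (419, 274, 35, 5)
yellow (308, 272, 58, 15)
yellow (468, 257, 14, 9)
yellow (487, 256, 76, 20)
yellow (471, 241, 14, 7)
yellow (521, 239, 12, 7)
yellow (470, 164, 12, 8)
```

>>> arm_command(deltas=[[0,0,0,0,0,0,-7.1],[0,0,0,0,0,0,-14.2],[0,0,0,0,0,0,-21.3],[0,0,0,0,0,0,-28.4],[0,0,0,0,0,0,-35.5],[0,0,0,0,0,0,-42.6],[0,0,0,0,0,0,-49.7],[0,0,0,0,0,0,-56.8],[0,0,0,0,0,0,-63.9],[0,0,0,0,0,0,-71],[0,0,0,0,0,0,-78],[0,0,0,0,0,0,-85]])

```text
time: 29.18
position: [0.587, 0.1203, 0.2957]
tool_rot: [-3.14, -0.001, 2.953]
wrist_force: [0.3, 0.4, 0.7]
finger_gap: -0.002
grasp_force: 0.0
```

>>> arm_command(deltas=[[0,0,0,0,0,0,-5],[0,0,0,0,0,0,-5],[0,0,0,0,0,0,-5]])

```text
time: 29.43
position: [0.5869, 0.1208, 0.2957]
tool_rot: [-3.14, -0.001, 3.033]
wrist_force: [-1.4, 1.3, -0.8]
finger_gap: 0.004
grasp_force: 0.0
```

```bash
python3 - <<'E'
from seg import *
s=env.state(); print(s["time"],s["position"],s["tool_rot"],s["joint_pos"])
for q in [(28,12),(0,12),(30,-15)]: print(q,todelta([*cw(*q),.15],[np.pi,0,np.radians(174)]))
E
```

```text
29.4333 [0.58692568 0.12078151 0.29570365] [-3.13973966e+00 -9.27975728e-04  3.03266677e+00] [ 0.72331521  0.50589253 -1.3452694   1.47423864  0.49286155  1.54918079
  0.85826662]
(28, 12) (array([ 27. ,  83.1, 145.6]), array([-0.11, -0.05, -0.24]))
(0, 12) (array([ 26.8,  55.1, 145.6]), array([-0.11, -0.05, -0.24]))
(30, -15) (array([ -0. ,  85.2, 145.5]), array([-0.11, -0.05, -0.24]))
```

>>> arm_command(deltas=[[0,9,28,20,0,0,0],[0,18,55,50,0,0,0],[0,27,83,90,0,0,0],[0,27,83,130,0,0,0],[0,27,83,165,0,0,0],[0,27,83,185,0,0,0],[0,27,83,195,0,0,0],[0,27,83,205,0,0,0],[0,27,83,205,0,0,0]])

```text
time: 30.18
position: [0.5681, 0.2065, 0.0898]
tool_rot: [-3.14, -0.002, 3.035]
wrist_force: [0.1, 0.1, 0.4]
finger_gap: 0.002
grasp_force: 0.0
```

```bash
python3 - <<'E'
from seg import *
s=env.state(); print(s["time"],s["position"],s["wrist_force"],s["joint_pos"])
E
```

```text
30.1833 [0.56811184 0.20645763 0.08977105] [0.11207925 0.10736985 0.3691289 ] [ 0.48793327  0.663718   -1.17764369  1.71068382  0.6502179   1.22289704
  0.61060936]
```

>>> arm_command(deltas=[[0,0,0,5,0,0,0],[0,0,0,10,0,0,0],[0,0,0,15,0,0,0],[0,0,0,20,0,0,0],[0,0,0,23,0,0,0],[0,0,0,23,0,0,0]])

```text
time: 30.68
position: [0.5679, 0.2069, 0.0671]
tool_rot: [-3.14, -0.002, 3.037]
wrist_force: [-0.4, 0.5, 0.8]
finger_gap: -0.0
grasp_force: 0.0
```

>>> arm_command(deltas=[[0,0,0,3,0,0,0],[0,0,0,6,0,0,0],[0,0,0,9,0,0,0],[0,0,0,12,0,0,0],[0,0,0,12,0,0,0]])

```text
time: 31.1
position: [0.5679, 0.2069, 0.055]
tool_rot: [-3.14, -0.002, 3.037]
wrist_force: [-0.5, -0.6, -0.8]
finger_gap: 0.0
grasp_force: 0.0
```

>>> arm_command(deltas=[[0,0,0,3,0,0,0],[0,0,0,6,0,0,0],[0,0,0,9,0,0,0],[0,0,0,11,0,0,0],[0,0,0,11,0,0,0]])

```text
time: 31.52
position: [0.5679, 0.2069, 0.0442]
tool_rot: [-3.14, -0.002, 3.037]
wrist_force: [0.4, 0.0, -0.1]
finger_gap: 0.003
grasp_force: 0.0
```

>>> arm_command(deltas=[[0,0,4,0,0,0,0],[0,0,8,0,0,0,0],[0,0,12,0,0,0,0],[0,0,12,0,0,0,0]])

```text
time: 31.85
position: [0.5694, 0.2195, 0.0448]
tool_rot: [-3.14, -0.001, 3.038]
wrist_force: [-0.0, -1.9, -1.3]
finger_gap: 0.001
grasp_force: 0.1
```

>>> arm_command(deltas=[[0,-5,0,0,0,0,0],[0,-10,0,0,0,0,0],[0,-15,0,0,0,0,0],[0,-20,0,0,0,0,0],[0,-25,0,0,0,0,0],[0,-30,0,0,0,0,0],[0,-30,0,0,0,0,0]])

```text
time: 32.43
position: [0.6001, 0.214, 0.0449]
tool_rot: [-3.137, -0.001, 3.036]
wrist_force: [-3.3, -4.9, 4.6]
finger_gap: 0.004
grasp_force: 3.4
```

>>> arm_command(deltas=[[0,6,0,0,0,0,0],[0,12,0,0,0,0,0],[0,18,0,0,0,0,0],[0,24,0,0,0,0,0],[0,30,0,0,0,0,0],[0,36,0,0,0,0,0],[0,42,0,0,0,0,0],[0,46,0,0,0,0,0],[0,46,0,0,0,0,0]])

```text
time: 33.18
position: [0.5528, 0.2212, 0.0448]
tool_rot: [-3.14, -0.001, 3.038]
wrist_force: [0.3, 0.8, -0.2]
finger_gap: -0.002
grasp_force: 0.0
```

>>> arm_command(deltas=[[0,0,0,-15,0,0,0],[0,0,0,-30,0,0,0],[0,-20,0,-30,0,0,0],[0,-45,0,-30,0,0,0],[0,-45,0,-25,0,0,0],[0,-45,0,-20,0,0,0],[0,-45,0,-15,0,0,0],[0,-45,0,-12,0,0,0],[0,-45,0,-12,0,0,0]])

```text
time: 33.93
position: [0.5971, 0.2162, 0.056]
tool_rot: [-3.14, -0.002, 3.038]
wrist_force: [-0.1, 0.5, -0.0]
finger_gap: -0.003
grasp_force: 0.0
```

>>> arm_command(deltas=[[0,0,0,3,0,0,0],[0,0,0,6,0,0,0],[0,0,0,9,0,0,0],[0,0,0,12,0,0,0],[0,0,0,14,0,0,0],[0,0,0,14,0,0,0]])

```text
time: 34.43
position: [0.5985, 0.2156, 0.0426]
tool_rot: [-3.14, -0.001, 3.037]
wrist_force: [0.3, -0.8, 1.7]
finger_gap: -0.005
grasp_force: 0.9
```

>>> arm_command(deltas=[[0,0,0,-40,0,0,0],[0,0,0,-80,0,0,0],[0,0,0,-120,0,0,0],[0,0,-20,-160,0,0,0],[0,0,-50,-200,0,0,0],[0,0,-80,-230,0,0,0],[0,0,-110,-250,0,0,0],[0,0,-130,-250,0,0,0],[0,0,-130,-250,0,0,0]])

```text
time: 35.18
position: [0.5869, 0.0806, 0.2946]
tool_rot: [-3.137, 0.003, 3.028]
wrist_force: [0.4, -2.3, -0.7]
finger_gap: -0.002
grasp_force: 0.0
```

```bash
python3 - <<'E'
from seg import *
s=env.state(); print(s["time"],s["position"],s["joint_pos"])
def cont(g,box,k):
    x0,y0,x1,y1=box; im=g["img"][y0:y1,x0:x1].astype(int)
    m=((im[...,2]-im[...,0]<6)&(im.max(2)<105)).astype(np.uint8)
    for c in cv2.findContours(m,0,2)[0]:
        if cv2.contourArea(c)>25: print(k,cv2.contourArea(c),cv2.approxPolyDP(cv2.convexHull(c)+[x0,y0],1.5,True).reshape(-1,2).tolist())
g=env.get_image("side"); np.save("sd15.npy",g,allow_pickle=True); cont(g,(370,222,475,275),"now")
g0=np.load("side14.npy",allow_pickle=True).item(); cont(g0,(370,222,475,275),"before")
for n,y in (("y+40",40),("y-45",-45)): print(n,[np.round(proj(g,[*cw(x,y),.037])).tolist() for x in (-88,0,86)])
for z in (.003,.03,.046): print(z,[np.round(proj(g,[*cw(x,y),z])).tolist() for x in (0,40,80) for y in (30,-30)])
d=np.abs(g["img"].astype(int)-g0["img"]).sum(2)[222:275,370:475]; ys,xs=np.where(d>60); print("changed",len(ys), (xs.min()+370,xs.max()+370,ys.min()+222,ys.max()+222) if len(ys) else '')
E
```

```text
35.1833 [0.58686423 0.08056737 0.29461597] [ 0.7973227   0.46209419 -1.31583859  1.4958278   0.45159167  1.52606034
  0.94509499]
now 452.0 [[463, 265], [459, 267], [412, 265], [408, 260], [410, 257], [418, 254], [450, 252]]
now 98.0 [[440, 227], [451, 227], [457, 233], [474, 268], [474, 274], [471, 273]]
now 244.5 [[401, 225], [379, 274], [370, 274], [370, 238], [375, 225]]
before 500.5 [[463, 266], [412, 265], [411, 259], [420, 254], [454, 255], [461, 259]]
before 102.5 [[434, 227], [451, 227], [457, 233], [474, 268], [474, 274], [471, 274]]
before 250.5 [[403, 225], [379, 274], [370, 274], [370, 238], [375, 225], [394, 223]]
y+40 [[378.0, 245.0], [418.0, 246.0], [458.0, 247.0]]
y-45 [[381.0, 264.0], [425.0, 266.0], [467.0, 267.0]]
0.003 [[417.0, 262.0], [422.0, 276.0], [436.0, 262.0], [441.0, 277.0], [454.0, 263.0], [460.0, 277.0]]
0.03 [[419.0, 251.0], [423.0, 265.0], [437.0, 252.0], [442.0, 265.0], [456.0, 252.0], [462.0, 266.0]]
0.046 [[419.0, 244.0], [424.0, 258.0], [438.0, 245.0], [443.0, 259.0], [457.0, 245.0], [463.0, 259.0]]
changed 157 (np.int64(390), np.int64(455), np.int64(222), np.int64(266))
```

>>> arm_command(deltas=[[0,0,0,-30,0,0,0],[0,5,25,-45,0,0,0],[0,10,55,-45,0,0,0],[0,15,85,-45,0,0,0],[0,19,115,-45,0,0,0],[0,19,145,-45,0,0,0],[0,19,175,-45,0,0,0],[0,19,205,-45,0,0,0],[0,19,225,-45,0,0,0],[0,19,225,-45,0,0,0],[0,19,225,-45,0,0,0]])

```text
time: 36.15
position: [0.5878, 0.3158, 0.3366]
tool_rot: [-3.141, -0.003, 3.043]
wrist_force: [-0.1, 0.1, 0.6]
finger_gap: -0.0
grasp_force: 0.0
```

```bash
python3 - <<'E'
from seg import *
s=env.state(); print(s["time"],s["position"],s["tool_rot"],s["joint_pos"],s["wrist_force"])
print("case xy",RC.T@(s["position"][:2]-cc)*1000)
g=env.get_image("side")
for a in (1.5,1.54,1.57): print(a,[np.round(proj(g,lidpt(a,y))) for y in (-130,0,130)])
h=cv2.cvtColor(g["img"],cv2.COLOR_RGB2HSV)[140:200,455:500]
m=((h[...,0]>15)&(h[...,0]<32)&(h[...,1]>150)&(h[...,2]>120)).astype(np.uint8)
for c in cv2.findContours(m,0,2)[0]: print("latch",np.array(cv2.boundingRect(c))+[455,140,0,0])
E
```

```text
36.15 [0.58778918 0.31577067 0.33662658] [-3.14055024e+00 -2.93130179e-03  3.04250157e+00] [ 0.20369436  0.587987   -1.19605155  1.21907804  0.54337261  1.66951615
  0.60420379] [-0.07561573  0.13189745  0.59511488]
case xy [139.03372029   4.76992856]
1.5 [array([491., 196.]), array([472., 170.]), array([458., 150.])]
1.54 [array([495., 196.]), array([476., 170.]), array([461., 150.])]
1.57 [array([498., 196.]), array([479., 170.]), array([463., 150.])]
latch [486 164  13  10]
```

```bash
python3 - <<'E'
from seg import *
g=env.get_image("side")
for p in [(530,215),(560,235),(640,290)]: print(p,onz(g,*p,0)[:2]*1000)
s=env.state(); P=s["position"]
# line of lid near post: dark columns per row between top and bottom
gr=cv2.cvtColor(g["img"],cv2.COLOR_RGB2GRAY).astype(int)
for r in (205,220,235,250,265): print(r,[(480+i,int(v)) for i,v in enumerate(gr[r,480:525]) if v<110])
print([ (a,[np.round(proj(g,[*cw(92-k*np.cos(a),-130),.047+k/1000*np.sin(a)]))[:2].tolist() for k in (170,100,50)]) for a in (1.54,1.65,1.72,1.8)])
E
```

```text
(530, 215) [307.63984461 549.45803661]
(560, 235) [427.82595308 569.88035887]
(640, 290) [679.01234965 607.42816479]
205 [(508, 91), (509, 71), (510, 67), (511, 66), (512, 74), (513, 86), (514, 84), (515, 75), (516, 73), (517, 74), (518, 72), (519, 70), (520, 69), (521, 71), (522, 73), (523, 73), (524, 75)]
220 [(502, 92), (503, 70), (504, 65), (505, 65), (506, 69), (507, 88)]
235 [(497, 86), (498, 69), (499, 67), (500, 70), (501, 88)]
250 [(490, 106), (491, 89), (492, 69), (493, 67), (494, 68), (495, 74), (496, 95)]
265 [(485, 107), (486, 77), (487, 60), (488, 62), (489, 68), (490, 89)]
[(1.54, [[494.0, 201.0], [489.0, 237.0], [485.0, 262.0]]), (1.65, [[505.0, 202.0], [495.0, 238.0], [488.0, 262.0]]), (1.72, [[512.0, 202.0], [499.0, 238.0], [490.0, 262.0]]), (1.8, [[520.0, 204.0], [503.0, 239.0], [492.0, 263.0]])]
```

>>> arm_command(deltas=[[0,0,13,0,0,0,0],[0,0,13,0,0,0,0],[0,0,13,30,0,0,0],[0,0,13,60,0,0,0],[0,0,13,90,0,0,0],[0,0,13,115,0,0,0],[0,0,13,135,0,0,0],[0,0,13,135,0,0,0]])

```text
time: 36.92
position: [0.5909, 0.3263, 0.2038]
tool_rot: [3.139, 0.001, 3.037]
wrist_force: [-0.1, 0.5, 1.8]
finger_gap: 0.001
grasp_force: 0.4
```

```bash
python3 - <<'E'
from seg import *
s=env.state(); print(s["time"],s["position"],s["tool_rot"],s["joint_pos"],s["wrist_force"])
P=s["position"]; R0=rot(s["tool_rot"]); print(RC.T@(P[:2]-cc)*1000)
r=140; base=P; 
A=np.radians(np.linspace(98.5,0,37)); out=[]
for i,a in enumerate(A):
    X=92-r*np.cos(a)+2*np.sin(a)+15; Z=(61+r*np.sin(a)+2*np.cos(a))/1000
    T=np.r_[cw(X,0),Z]
    if i%12==1: print('--'); base=(P if i==1 else last)
    if i>0: print(round(np.degrees(a)),np.round(R0.T@(T-base)*1000).astype(int).tolist())
    last=T
E
```

```text
36.9167 [0.59089255 0.32633914 0.20383039] [3.13913536e+00 5.41454856e-04 3.03702549e+00] [ 0.21238812  0.66350091 -1.15203858  1.41052381  0.60189077  1.44661509
  0.53875632] [-0.14901619  0.54902764  1.82073177]
[149.86867945   2.78826415]
--
96 [-3, -27, 4]
93 [-3, -33, 3]
90 [-3, -40, 3]
88 [-3, -47, 3]
85 [-3, -54, 3]
82 [-3, -60, 4]
79 [-3, -67, 5]
77 [-3, -73, 6]
74 [-3, -80, 8]
71 [-3, -86, 9]
68 [-3, -93, 12]
66 [-3, -99, 14]
--
63 [0, -6, 3]
60 [0, -12, 6]
57 [0, -18, 9]
55 [0, -23, 13]
52 [0, -29, 17]
49 [0, -34, 21]
47 [0, -39, 25]
44 [0, -44, 30]
41 [0, -49, 35]
38 [0, -53, 40]
36 [0, -57, 45]
33 [0, -61, 51]
--
30 [0, -4, 6]
27 [0, -7, 11]
25 [0, -10, 17]
22 [0, -13, 24]
19 [0, -15, 30]
16 [0, -17, 36]
14 [0, -19, 42]
11 [0, -21, 49]
8 [0, -22, 56]
5 [0, -23, 62]
3 [0, -23, 69]
0 [0, -24, 76]
```

>>> arm_command(deltas=[[0,-3,-12,3,0,0,0],[0,-3,-24,3,0,0,0],[0,-3,-33,3,0,0,0],[0,-3,-40,3,0,0,0],[0,-3,-47,3,0,0,0],[0,-3,-54,3,0,0,0],[0,-3,-60,4,0,0,0],[0,-3,-67,5,0,0,0],[0,-3,-73,6,0,0,0],[0,-3,-80,8,0,0,0],[0,-3,-90,11,0,0,0],[0,-3,-99,14,0,0,0]])

```text
time: 37.92
position: [0.584, 0.2252, 0.1902]
tool_rot: [-3.14, 0.001, 3.035]
wrist_force: [-0.4, 0.5, 1.2]
finger_gap: -0.005
grasp_force: 0.7
```

>>> arm_command(deltas=[[0,0,-6,3,0,0,0],[0,0,-12,6,0,0,0],[0,0,-18,9,0,0,0],[0,0,-23,13,0,0,0],[0,0,-29,17,0,0,0],[0,0,-34,21,0,0,0],[0,0,-39,25,0,0,0],[0,0,-44,30,0,0,0],[0,0,-49,35,0,0,0],[0,0,-53,40,0,0,0],[0,0,-57,45,0,0,0],[0,0,-61,51,0,0,0]])

```text
time: 38.92
position: [0.577, 0.1657, 0.1373]
tool_rot: [-3.14, -0.001, 3.037]
wrist_force: [0.5, -1.0, 1.0]
finger_gap: 0.003
grasp_force: 0.5
```

>>> arm_command(deltas=[[0,0,-4,6,0,0,0],[0,0,-7,11,0,0,0],[0,0,-10,17,0,0,0],[0,0,-13,24,0,0,0],[0,0,-15,30,0,0,0],[0,0,-17,36,0,0,0],[0,0,-19,42,0,0,0],[0,0,-21,49,0,0,0],[0,0,-22,55,0,0,0],[0,0,-23,60,0,0,0],[0,0,-23,60,0,0,0]])

```text
time: 39.83
position: [0.574, 0.1427, 0.0765]
tool_rot: [-3.14, -0.002, 3.037]
wrist_force: [0.2, -0.7, -0.6]
finger_gap: 0.003
grasp_force: 0.0
```

>>> arm_command(deltas=[[0,0,-3,3,0,0,0],[0,0,-6,6,0,0,0],[0,0,-9,9,0,0,0],[0,0,-12,11,0,0,0],[0,0,-12,11,0,0,0]])

```text
time: 40.25
position: [0.5732, 0.1299, 0.0663]
tool_rot: [-3.139, -0.002, 3.036]
wrist_force: [0.0, -0.5, -0.4]
finger_gap: 0.002
grasp_force: 0.0
```

```bash
cat > lat.py <<'E'
from seg import *
def latch(g,box=(385,140,520,300)):
    x0,y0,x1,y1=box
    h=cv2.cvtColor(g["img"],cv2.COLOR_RGB2HSV)[y0:y1,x0:x1]
    m=((h[...,0]>18)&(h[...,0]<32)&(h[...,1]>190)&(h[...,2]>170)).astype(np.uint8)
    for c in cv2.findContours(m,0,2)[0]:
        if cv2.contourArea(c)>5: print("yellow",(np.array(cv2.boundingRect(c))+[x0,y0,0,0]).tolist())
E
python3 - <<'E'
from lat import *
g=env.get_image("side"); np.save("sd16.npy",g,allow_pickle=True); latch(g)
latch(env.get_image("scene"),(170,100,330,270))
sc=env.get_image("scene")
for a in (0,.1,.2,.4,.8,1.2): print(a,[np.round(proj(g,lidpt(a,y))).tolist() for y in (-130,0,130)],np.round(proj(sc,lidpt(a,0))))
gr=cv2.cvtColor(g["img"],cv2.COLOR_RGB2GRAY).astype(int)
g0=np.load("sd15.npy",allow_pickle=True).item(); d=np.abs(g["img"].astype(int)-g0["img"]).sum(2)
for r in (205,235,265): print(r,[480+i for i,v in enumerate(gr[r,480:515]) if v<95])
E
```

```text
yellow [420, 274, 33, 4]
yellow [302, 100, 15, 5]
0 [[385.0, 282.0], [380.0, 250.0], [375.0, 223.0]] [284. 208.]
0.1 [[387.0, 274.0], [381.0, 242.0], [376.0, 216.0]] [283. 203.]
0.2 [[389.0, 266.0], [383.0, 234.0], [378.0, 209.0]] [282. 198.]
0.4 [[396.0, 250.0], [389.0, 219.0], [383.0, 195.0]] [278. 186.]
0.8 [[422.0, 221.0], [412.0, 193.0], [403.0, 171.0]] [264. 161.]
1.2 [[459.0, 201.0], [444.0, 175.0], [433.0, 155.0]] [244. 138.]
205 []
235 []
265 []
```

>>> arm_command(deltas=[[0,0,-5,-3,0,0,0],[0,0,-10,-3,0,0,0],[0,0,-18,-3,0,0,0],[0,0,-18,0,0,0,0],[0,0,-18,2,0,0,0],[0,0,-18,4,0,0,0],[0,0,-18,5,0,0,0],[0,0,-18,5,0,0,0]])

```text
time: 41.07
position: [0.5715, 0.1129, 0.0625]
tool_rot: [-3.139, -0.001, 3.037]
wrist_force: [-1.9, -2.9, 6.8]
finger_gap: 0.001
grasp_force: 3.6
```

>>> arm_command(deltas=[[0,0,0,1,0,0,0],[0,0,0,2,0,0,0],[0,0,0,3,0,0,0],[0,0,0,3,0,0,0]])

```text
time: 41.4
position: [0.5716, 0.1129, 0.0622]
tool_rot: [-3.136, -0.001, 3.037]
wrist_force: [-8.3, -6.6, 25.8]
finger_gap: 0.004
grasp_force: 12.9
```

>>> arm_command(deltas=[[0,0,0,-5,0,0,0],[0,0,0,-25,0,0,0],[0,0,0,-65,0,0,0],[0,0,0,-105,0,0,0],[0,0,-30,-145,0,0,0],[0,0,-70,-185,0,0,0],[0,0,-110,-215,0,0,0],[0,0,-140,-240,0,0,0],[0,0,-140,-240,0,0,0],[0,0,-140,-240,0,0,0]])

```text
time: 42.23
position: [0.559, -0.0316, 0.3024]
tool_rot: [-3.138, 0.005, 3.028]
wrist_force: [1.2, -0.2, -0.2]
finger_gap: 0.001
grasp_force: 0.0
```

```bash
python3 - <<'E'
from lat import *
s=env.state(); print(s["time"],s["position"],s["tool_rot"],s["joint_pos"])
for n in ("side","scene","wrist"):
    g=env.get_image(n); np.save(n+"17.npy",g,allow_pickle=True)
    print(n,"latch at a=0/.05/.1:",[np.round(proj(g,lidpt(a,0))).tolist() for a in (0,.05,.1)])
    c=proj(g,lidpt(0,0)); u,v=int(c[0]),int(c[1])
    if 0<u<640 and 0<v<480: latch(g,(max(u-60,0),max(v-60,0),min(u+60,640),min(v+60,480)))
# tray home check: grip & rear wall in side / scene
g=np.load("side17.npy",allow_pickle=True).item()
S=np.array([.764,-.200]); R=rot([0,0,np.radians(-4.5)])[:2,:2]
for n in ("side","scene"):
    g=np.load(n+"17.npy",allow_pickle=True).item()
    e=[np.round(proj(g,[*(S+R@np.array(q)/1000),.03]),1).tolist() for q in [(-147,0),(-115,8),(-115,-8),(-83,0)]]
    print(n,"grip exp end,sides,root",e)
    u,v=map(int,np.mean(e,0)); x0,y0=u-25,v-25; im=g["img"][y0:y0+50,x0:x0+50].astype(int)
    m=(im.max(2)<70).astype(np.uint8)
    for c in cv2.findContours(m,0,2)[0]:
        if cv2.contourArea(c)>15: print(cv2.boundingRect(c), (cv2.approxPolyDP(cv2.convexHull(c),1.5,True).reshape(-1,2)+[x0,y0]).tolist())
E
```

```text
42.2333 [ 0.55902579 -0.03162665  0.30240379] [-3.13774418  0.00466381  3.02828116] [ 1.08922392  0.3467611  -1.33103443  1.56297574  0.34266693  1.49440745
  1.20409184]
side latch at a=0/.05/.1: [[380.0, 250.0], [380.0, 246.0], [381.0, 242.0]]
scene latch at a=0/.05/.1: [[284.0, 208.0], [283.0, 206.0], [283.0, 203.0]]
wrist latch at a=0/.05/.1: [[433.0, 197.0], [436.0, 198.0], [439.0, 200.0]]
side grip exp end,sides,root [[245.6, 271.7], [247.7, 280.2], [239.4, 280.1], [241.4, 289.2]]
(14, 42, 31, 8) [[262, 299], [257, 304], [232, 300], [244, 297]]
(0, 39, 10, 6) [[227, 294], [221, 299], [218, 298], [218, 294]]
(20, 21, 10, 15) [[247, 276], [247, 289], [238, 290], [242, 276]]
scene grip exp end,sides,root [[389.9, 245.9], [394.0, 236.3], [399.5, 239.3], [403.4, 229.9]]
(28, 20, 10, 11) [[405, 232], [408, 238], [399, 242]]
(23, 4, 27, 13) [[420, 225], [413, 228], [394, 217], [420, 223]]
```

```bash
python3 - <<'E'
from lat import *
for n in ("wrist","scene"):
    g=np.load(n+"17.npy",allow_pickle=True).item(); c=proj(g,lidpt(0,0)); x0,y0=int(c[0])-40,int(c[1])-40
    h=cv2.cvtColor(g["img"],cv2.COLOR_RGB2HSV)[y0:y0+80,x0:x0+80]
    m=((h[...,0]>20)&(h[...,0]<34)&(h[...,1]>150)&(h[...,2]>90)).astype(np.uint8)
    for k in cv2.findContours(m,0,2)[0]:
        if cv2.contourArea(k)>6: print(n,(np.array(cv2.boundingRect(k))+[x0,y0,0,0]).tolist())
    for z in (.035,.045,.055,.07): print(z,np.round(proj(g,[*cw(-97,0),z]),1).tolist())
E
```

```text
wrist [423, 169, 10, 47]
0.035 [421.1, 194.2]
0.045 [423.6, 196.2]
0.055 [426.1, 198.3]
0.07 [430.3, 201.6]
scene [278, 204, 14, 16]
0.035 [286.5, 213.0]
0.045 [286.4, 210.3]
0.055 [286.3, 207.6]
0.07 [286.1, 203.5]
```

The latch sits at the front rim (wrist (428,192), scene (285,212), z about 0.04 m), so the lid is shut. Handing in.

```bash
python3 -c "
from rig import env
print(env.close_job())"
```

```text
the job is handed in; nothing more can be done
None
```

I handed the job in at about 42 s: all four clamps are in the middle bay, the empty tray is pushed against the back of its slot, and the lid pressed down to a hard stop; I touched neither the micrometer nor the tester, but probing the heap pushed the open lid back a little, after the clamps were in.

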